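Close the roller bearing and hold the grease gun on its nipple

TASK

The new roller has been laid into the green strap roller: swing its hinged bearing cap fully shut over the journal and push the red-handled toggle clamp fully down so that it holds the cap. Then take the blue push-type grease gun out of its wooden rest and press its coupler squarely, in line with the tilted brass nipple on that cap, until it snaps on, and keep pushing until the red ring on the nozzle has gone into the gun's body. Finish like that, with the gun still gripped and held pushed in against its spring, cap and clamp shut, and leave the other things on the bench where they are.

Things in the scene. Friction and masses are not known exactly. Their poses are not given: they have to be found in the camera images.
- strap_roller: small green strap roller fixed to the bench (base 215 x 215 x 18 mm): steel roller (radius 22 mm, axis along y, 62 mm above the bench) over a flat bed, crank at its +y end. Origin on the bench under the roller's middle; x points away from the robot at yaw 0, z up. The bearing at y = -68 mm has the hinged cap with the nipple and, in front (-x) of it, the clamp; the +y bearing has a bolted cap
- bearing_cap (a joint): angle of the hinged bearing cap: 0 shut (its lip level), grows as it swings up and back, up to 1.4 rad; stiff hinge (about 0.14 Nm), stays where it is left; starts 0.9 to 1.3 open
- cap_hinge (a point): on the cap's hinge axis (parallel to the roller's y), at the middle of the cap's width, 67 mm above the bench
- cap_lip (a point): on the outer face (upper when shut) of the cap's flat front lip, 106 mm from the hinge axis; turns with the cap: x points from lip to hinge, z is the face's outward normal. The lip is 34 mm wide, 9 mm thick and ends 12 mm beyond this point; the nipple's ball overhangs it up to 23 mm short of this point, 38 mm above it. Push here to shut the cap. Shut, it is 71 mm above the bench
- clamp_handle (a joint): angle of the toggle clamp's red handle: 0 down (level, pointing to the roller's -x, at the robot), grows as it rises, up to 1.0 rad; stiff (about 0.12 Nm), stays where left; starts 0.82 to 0.95. A linkage swings the clamp's arm down onto the cap's lip as the handle goes down, so the cap has to be shut first
- clamp_pivot (a point): on the handle's hinge axis (parallel to the roller's y), 86 mm above the bench
- clamp_grip (a point): on the upper side of the red handle (18 mm thick), 70 mm from its hinge, 21 mm short of its free end; turns with it: x points to the hinge, z is the upper side's normal. Push it down here; when down it is 95 mm above the bench. The raised steel arm (50 mm) stands on the far side of the hinge
- nipple (a point): brass ball-head grease nipple on the hinged cap: origin at its foot on the cap, z along its axis outwards; with the cap shut the axis leans 30 degrees from the vertical towards the roller's -x. Ball of radius 9 mm centred at z = 24 mm on a neck of radius 5.2 mm; foot of radius 8 mm up to z = 7.5 mm
- nipple_tip (a point): top of the nipple's ball, z = 33 mm in the nipple's frame, same axes
- grease_gun: blue push-type grease gun, 120 mm long, 0.45 kg, mouth down in its rest; the body without the nozzle. Origin at the coupler's mouth when the spring is relaxed, z from mouth to top. Up from z = 0: coupler and nozzle (radius 17) to 46 mm, gland to 56, dark collar (radius 27) to 62, blue hexagon grip 32 mm across flats to 104 (flats face +x and every 60 degrees), black knob (radius 19) to 120
- gun_nozzle (a joint): how far the nozzle is pushed into the gun, in m (0 at rest, 0.014 at its stop); spring 12 N at rest rising by 0.45 N per mm to 18 N. A red ring on the nozzle, 9 mm long, disappears into the body as it is pushed in
- coupler_mouth (a point): centre of the coupler's mouth, moves with the nozzle; z along the gun's axis towards its top. Funnel of radius 14.5 mm narrowing to a bore of 10.5 mm at 5 mm depth; four sprung jaws at 9 mm depth spread over the nipple's ball at about 6 N and close behind it
- coupler_seat (a point): the seat in the coupler, 24 mm inside from the mouth, same axes; once snapped on, the nipple's tip touches it
- gun_rest: wooden block 86 x 86 x 42 mm, fixed, with a hole of 38 mm and 34 mm depth in its top in which the gun stands (mouth 8 mm above the bench); origin under its middle
- tape_roll: roll of paper tape lying flat, 103 mm wide, 26 mm high; bystander
- mallet: white nylon mallet standing on its head, 208 mm high; bystander
- sanding_block: beech sanding block 35 x 86 x 27 mm; bystander
- red_bottle: small red bottle with black cap, 34 mm wide, 72 mm high; bystander
- buckle_1: brass buckle 43 x 54 x 10 mm lying flat, the one nearer to the strap roller; bystander
Mind the look-alikes: they are no part of the job. Leave any turquoise look-alike of the grease_gun alone.

How it is judged:
By the outcome, as a careful person would: the job done as asked, in the order asked, and still so for the second after the job is handed in, while the arm keeps its last pose, push and grip.
It also fails if it takes over 50 s, if anything falls off the work surface, if the arm or the gripper's body presses on something with over 40 N, if the wrist force passes 120 N, or if a joint passes its speed limit or range.

ROBOT

A 6-joint arm with a two-finger parallel gripper is mounted at the origin on the work surface; the furniture and walls round the work are solid. World frame = base frame: x ahead of the robot, y to its left, z up, the work surface at z = 0. Lengths are in mm, angles in degrees, forces in N, time in s.
With the tool pointing down it reaches from about 300 to 850 mm from the base axis. Payload 4.2 kg.
Tool frame: the origin (TCP) lies on the centre line of the jaws, within the pads' length; the fingertips stand 11 mm ahead of it and the grasp point (between the pads) lies 8 mm behind it; z points along the fingers, y is the direction in which the jaws open and shut (so a half turn about z gives the same grasp; the last joint's range is limited). The gripper opens to 91 mm and grips with 3 to 60 N. Pads are 32 mm wide; open, the fingers measure 118 mm over their backs; the gripper's body (76 mm by 178 mm) begins 60 mm behind the grasp point.
Start: joints at [-72.594, 18.312, 89.639, -0, 72.044, -1.146], TCP at [182.952, -545.134, 224.976] pointing down, gripper open.
Joint ranges: [-177.97, 177.97], [-48.28, 115.42], [12.27, 149.76], [-77.06, 257.06], [2.81, 150.46], [-146.56, 146.56]. Speed limits (degrees/s): [147.25, 147.25, 180, 180, 180, 180].

INTERFACE

Orientations are given as [roll, pitch, yaw] about the fixed x, y, z axes, in that order (R = Rz(yaw) Ry(pitch) Rx(roll)).
In Python, from workcell import env, grab_frame gives the robot as it stands. The module is installed in compiled form; this text tells all that it offers.
- The arm moves only by the tool arm_command, never from a script. Its argument "series" is one flat list of numbers, 6 for each row, row after row: the shift along the world's x, y, z each as a share of 400 mm, from -1 to 1, then the turn, a rotation vector about the world's x, y, z each as a share of 45 degrees, from -1 to 1. A call has 1 to 20 rows; each row shifts and turns the commanded pose from where the row before left it; what a row does not reach is not made up. A row lasts 1/12 s, in which the tool goes at most 41.7 mm and 7.16 degrees, less where a joint would pass 70% of its speed; a pose out of reach is approached as far as the arm can. A call with a number of a shift or a turn outside -1 to 1 is refused whole. A call with a gripper value outside its range is refused whole. "hand" is the opening, from 0 (shut) to 1 (fully open), set as the call begins (left out, the last holds). The fingers move at their own pace and stop on an object; "newtons" is the grip in N (left out, the last holds). Time passes only in rows, so rows that do not move let the fingers close. It gives the time, the measured TCP pose, the force and the opening at its end, in the units of the state.
- env.state(): the state, without advancing time (a new reading comes with each control period).
- grab_frame(name): name is "side" or "top" or "wrist"; returns a dict with "frame" (420x560x3 uint8, red, green, blue), "intrinsics" (3x3 intrinsics, pixels), "R" (3x3) and "t" (3): a world point X has camera coordinates R X + t; the wrist camera has in their place "tool_from_camera" (4x4, takes a point from camera to tool coordinates, whose origin is the TCP and whose axes are the flange's). Camera axes: x right, y down, z forward; pixel columns grow to the right and rows downward; lengths in mm; the calibration is good to about 2 mm. The wrist camera is an equidistant fisheye: a pixel r from the principal point sees the ray r / f radians off the axis. A picture is of the moment at which its call begins: read the wrist's pose just before it. There is no depth.
- env.job_done(): hands the job in, once; it reports no verdict.
The state is a dict: "time_s": time; "qpos": joint angles; "qvel": joint speeds; "effort": joint torques, N m; "ee_pos": TCP position; "ee_rot": TCP orientation; "force": force on the tool from outside, world axes, zero at the start; "torque": the same for the moment, N m; "gripper_width": finger opening in mm.
Only numpy, scipy, OpenCV 4.12 (cv2) and the standard library are available. Lean on these libraries where they do the work, as an engineer would, in place of code of your own. Each camera call takes 0.05 s, during which the arm holds its last target.

## Working session

There is one attempt and no reset: what is moved stays moved. The work goes in short steps, Python scripts to look and compute and a tool call to move; the robot and the scene stay as the last step left them, time stands still between calls to the robot, and variables do not carry over. Pictures are saved under pics/ and viewed, and the job is handed in when it is done.

Besides the shell and the picture viewer there is one more tool, called by a JSON object that holds its "fn" and its "kwargs", one argument or row to a line. arm_command: Moves the arm, as the interface text tells. Shift numbers are shares of 400 mm and turn numbers shares of 45 degrees, none past 1 either way. Its arguments: {"type":"object","properties":{"series":{"type":"array"},"hand":{"type":"number"},"newtons":{"type":"number"}},"required":["series"]}

```bash
mkdir -p pics; ls
python3 - <<'E'
from workcell import env, grab_frame
import cv2, numpy as np
print(env.state())
for n in ("side","top","wrist"):
    d=grab_frame(n)
    cv2.imwrite(f"pics/{n}0.png",d["frame"][:,:,::-1])
    np.savez(f"{n}0.npz",**d)
    print(n,{k:v for k,v in d.items() if k!="frame"})
E
```

```text
pics
{'time_s': 0.0, 'qpos': array([-7.25942939e+01,  1.83493127e+01,  8.97078230e+01, -3.72857354e-04,
        7.20445659e+01, -1.14730559e+00]), 'qvel': array([ 0.03449577,  0.0279409 , -0.01995395,  0.02003177,  0.05011206,
       -0.07698736]), 'effort': array([ 8.90605643e-04, -4.12455618e+01, -2.31973583e+01,  7.27407122e-02,
        4.56483406e-02, -1.58788826e-04]), 'ee_pos': array([ 182.78875312, -544.63876191,  224.1340184 ]), 'ee_rot': array([-1.79898312e+02, -1.68194144e-03,  1.85531255e+01]), 'force': array([ 0.44322373,  0.53381704, -0.44614539]), 'torque': array([-0.01004769,  0.00360398, -0.01345561]), 'gripper_width': 91.01658848836475}
side {'intrinsics': array([[526.82531996,   0.        , 288.92574259],
       [  0.        , 526.82531996, 209.26584723],
       [  0.        ,   0.        ,   1.        ]]), 'R': array([[-0.80442477,  0.59387995, -0.01440129],
       [ 0.44330541,  0.58397735, -0.68003733],
       [-0.39545051, -0.55342304, -0.73303604]]), 't': array([ 566.08823473,  -83.8154747 , 1366.6997875 ])}
top {'intrinsics': array([[433.78672142,   0.        
[... 204 characters left out ...]
7e-01,  2.26992749e-02, -1.06956644e-01],
       [ 1.06997743e-01,  6.00337589e-04, -9.94259082e-01]]), 't': array([-132.06855613,  609.05920733, 1047.66911694])}
wrist {'intrinsics': array([[325.1922621 ,   0.        , 275.2425892 ],
       [  0.        , 325.1922621 , 206.55575036],
       [  0.        ,   0.        ,   1.        ]]), 'tool_from_camera': array([[ 9.04746284e-04, -9.71660937e-01, -2.36377250e-01,
         6.69726918e+01],
       [ 9.99999447e-01,  1.00587019e-03, -3.07216502e-04,
         9.43382135e-02],
       [ 5.36275105e-04, -2.36376841e-01,  9.71661310e-01,
        -1.59491868e+02],
       [ 0.00000000e+00,  0.00000000e+00,  0.00000000e+00,
         1.00000000e+00]])}
```

View pics/side0.png

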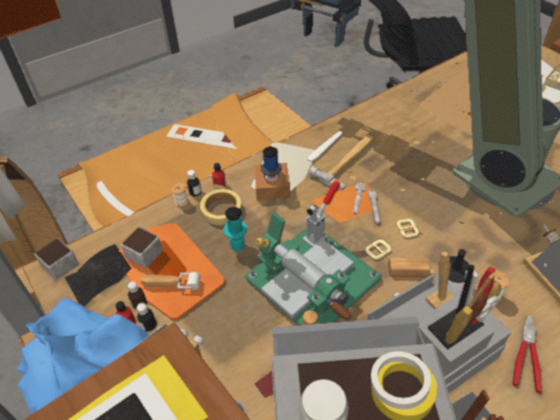

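View pics/top0.png

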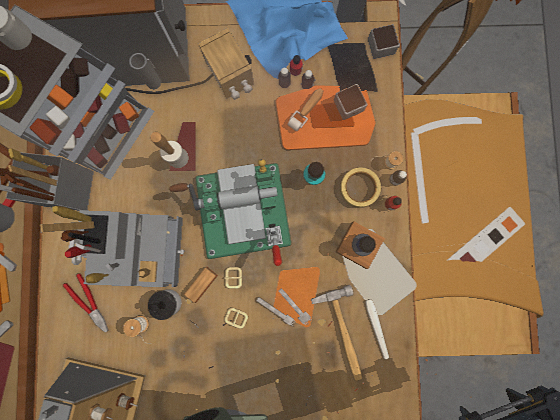

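View pics/wrist0.png

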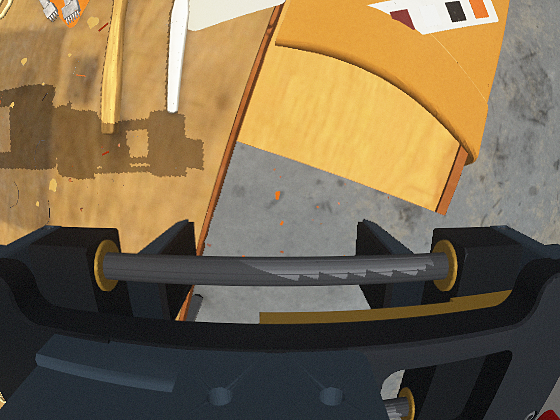

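The top view shows the green roller around (243,210), with the red clamp handle at (277,255). The blue gun stands in its rest at (362,244), the turquoise look-alike at (315,174) and the nipple near (262,165). I'll zoom in next.

Run:
```python
import cv2
t=cv2.imread("pics/top0.png"); s=cv2.imread("pics/side0.png")
cv2.imwrite("pics/topz.png",cv2.resize(t[145:285,180:330],None,fx=4,fy=4,interpolation=cv2.INTER_CUBIC))
cv2.imwrite("pics/sidez.png",cv2.resize(s[170:325,235:390],None,fx=3.8,fy=3.8,interpolation=cv2.INTER_CUBIC))
a=cv2.resize(t[200:290,320:420],None,fx=4,fy=4,interpolation=cv2.INTER_CUBIC)
b=cv2.resize(s[130:220,225:325],None,fx=4,fy=4,interpolation=cv2.INTER_CUBIC)
cv2.imwrite("pics/gunz.png",cv2.hconcat([a,b]))
```

```text
(no output)
```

View pics/topz.png

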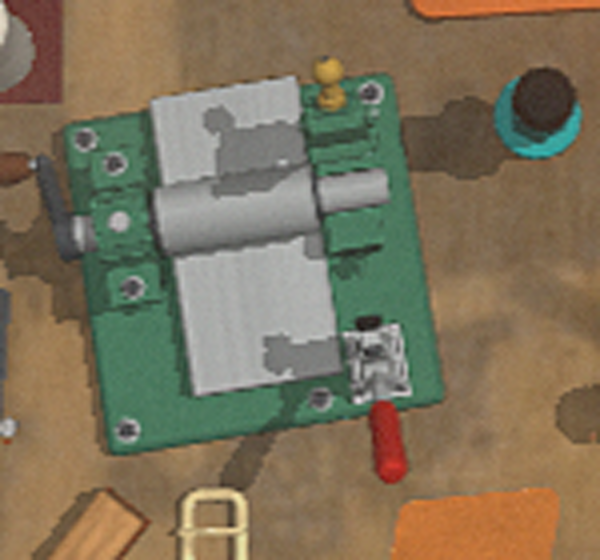

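View pics/sidez.png

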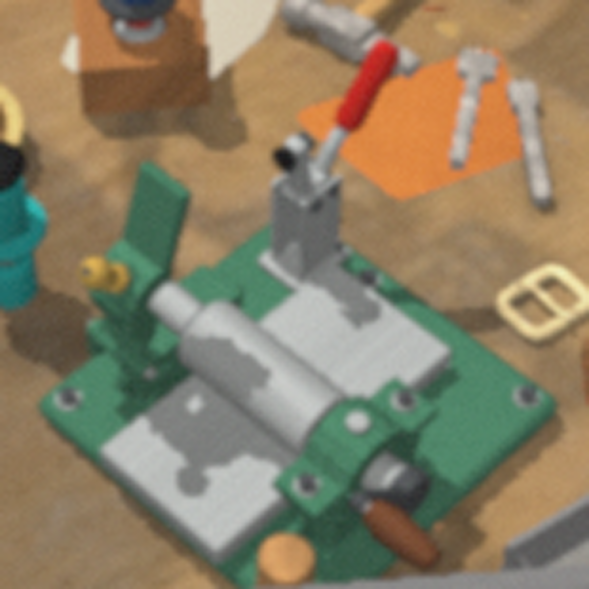

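View pics/gunz.png

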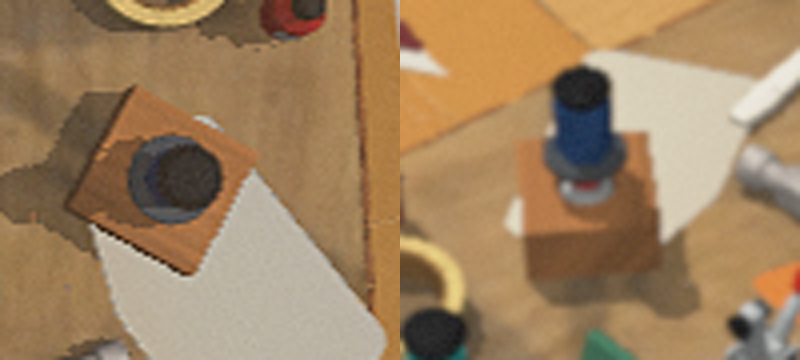

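```bash
cat > h.py <<'E'
import numpy as np, cv2
def cam(n):
    d=np.load(f"{n}.npz"); return d["intrinsics"],d["R"],d["t"]
def ray(n,uv):
    K,R,t=cam(n); d=R.T@np.array([(uv[0]-K[0,2])/K[0,0],(uv[1]-K[1,2])/K[1,1],1]); return -R.T@t,d/np.linalg.norm(d)
def onz(n,uv,z):
    c,d=ray(n,uv); return c+d*(z-c[2])/d[2]
def proj(n,X):
    K,R,t=cam(n); p=K@(R@np.asarray(X,float)+t); return p[:2]/p[2]
def tri(n1,uv1,n2,uv2):
    a,d=ray(n1,uv1); b,e=ray(n2,uv2)
    s=np.linalg.lstsq(np.stack([d,-e],1),b-a,rcond=None)[0]
    p,q=a+s[0]*d,b+s[1]*e
    return (p+q)/2,np.linalg.norm(p-q)
E
python3 - <<'E'
from h import *
np.set_printoptions(precision=1,suppress=True)
for n in("top0","side0"): print(n,ray(n,(280,210))[0])
T=lambda u,v:(u/4+180,v/4+145)
S=lambda u,v:(u/3.8+235,v/3.8+170)
C=[onz("top0",T(*p),18) for p in[(65,125),(390,75),(443,400),(107,453)]]
print(np.array(C),np.mean(C,0)); C=np.array(C)
for i in range(4):
    e=C[(i+1)%4]-C[i]; print(np.linalg.norm(e),np.degrees(np.arctan2(e[1],e[0])))
# side corners: left(40,405), far-right(555,405)
print("side left",onz("side0",S(42,405),18),"right",onz("side0",S(555,400),18))
# gun
G=lambda u,v:(u/4+320,v/4+200); H=lambda u,v:((u-400)/4+225,v/4+130)
R=[onz("top0",G(*p),42) for p in[(135,87),(257,158),(192,276),(67,206)]]
R=np.array(R);print("rest",R,R.mean(0))
for i in range(4):
    e=R[(i+1)%4]-R[i]; print(np.linalg.norm(e),np.degrees(np.arctan2(e[1],e[0])))
print("knob top z=128",onz("top0",G(188,171),128), "side", onz("side0",H(582,88),128))
print("knob tri",tri("top0",G(188,171),"side0",H(582,88)))
print("nipple tri",tri("top0",T(329,70),"side0",S(92,272)))
print("red tip tri",tri("top0",T(392,470),"side0",S(383,50)))
E
```

```text
top0 [ 490.3 -146.5 1106.4]
side0 [1033.   469.1  953. ]
[[ 692.4   65.9   18. ]
 [ 720.  -141.6   18. ]
 [ 512.7 -170.2   18. ]
 [ 484.5   40.    18. ]] [602.4 -51.5  18. ]
209.24336106240557 -82.43362709860614
209.23503153109704 -172.14200631383326
212.09317891109234 97.63704125417034
209.50151801758577 7.0782737743188475
side left [ 720.8 -132.9   18. ] right [485.5  40.3  18. ]
rest [[ 565.7 -325.9   42. ]
 [ 520.5 -398.7   42. ]
 [ 449.9 -355.8   42. ]
 [ 493.9 -281.5   42. ]] [ 507.5 -340.5   42. ]
85.68659496138218 -121.83168227427178
82.57077589006153 148.71227535998878
86.3668869487248 59.384901931450045
84.40086933548967 -31.748129174659603
knob top z=128 [ 511.6 -339.2  128. ] side [ 512.5 -329.6  128. ]
knob tri (array([ 509.7, -338.8,  120.7]), np.float64(5.447965848186582))
nipple tri (array([ 696.3, -107.2,  144.5]), np.float64(1.7419071220002194))
red tip tri (array([ 472.3, -138.3,  149.5]), np.float64(0.38941192249269135))
```

Run:
```python
import cv2
t=cv2.imread("pics/top0.png"); s=cv2.imread("pics/side0.png")
a=cv2.resize(t[155:225,245:295],None,fx=8,fy=8,interpolation=cv2.INTER_CUBIC)
b=cv2.resize(s[205:275,250:300],None,fx=8,fy=8,interpolation=cv2.INTER_CUBIC)
cv2.imwrite("pics/capz.png",cv2.hconcat([a,b]))
```

```text
(no output)
```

View pics/capz.png

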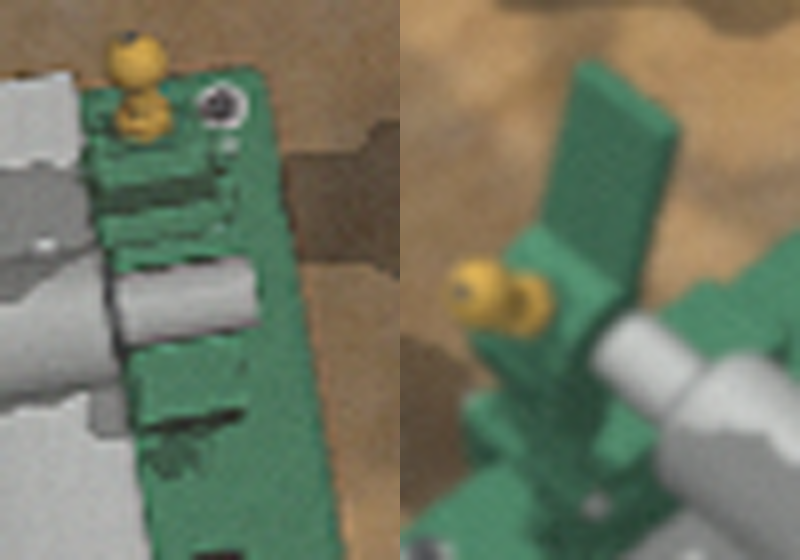

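```bash
cat >> h.py <<'E'
O=np.array([602.4,-51.5,0]); YAW=np.radians(7.6)
def setyaw(y): pass
Rz=lambda a:np.array([[np.cos(a),-np.sin(a),0],[np.sin(a),np.cos(a),0],[0,0,1.]])
def toR(X): return Rz(YAW).T@(np.asarray(X,float)-O)
def toW(X): return Rz(YAW)@np.asarray(X,float)+O
def onRy(n,uv,y):
    c,d=ray(n,uv); c=toR(c); d=Rz(YAW).T@d; return c+d*(y-c[1])/d[1]
E
python3 - <<'E'
from h import *
np.set_printoptions(precision=1,suppress=True)
S=lambda u,v:((u-400)/8+250,v/8+205); T=lambda u,v:(u/8+245,v/8+155)
print("lip top L",onRy("side0",S(585,62),-85),"R",onRy("side0",S(680,130),-51))
print("lip low L",onRy("side0",S(545,225),-85),"R",onRy("side0",S(630,290),-51))
print("ball side",onRy("side0",S(470,290),-68),"foot",onRy("side0",S(528,305),-68))
print("ball tri",toR(tri("top0",T(135,60),"side0",S(473,291))[0]), tri("top0",T(135,60),"side0",S(473,291))[1])
print("lip tip top view z=?", toR(onz("top0",T(160,200),160)))
print("roller axis ends", toR(onz("top0",(180+160/4,145+218/4),62)),toR(onz("top0",(180+385/4,145+188/4),62)))
print(toR([472.3,-138.3,149.5]))
# clamp pivot in side
S2=lambda u,v:(u/3.8+235,v/3.8+170)
for p in[(383,50),(348,122),(322,172),(290,155)]: print("clamp",onRy("side0",S2(*p),-68))
E
```

```text
lip top L [ 29.4 -85.  172.2] R [ 28.9 -51.  173.3]
lip low L [ 45.9 -85.  122.6] R [ 47.6 -51.  127.1]
ball side [ 85.4 -68.  144.8] foot [ 67.3 -68.  123.3]
ball tri [ 85.8 -67.1 145.6] 0.9984935444809152
lip tip top view z=? [ 43.1 -68.6 160. ]
roller axis ends [29.9 47.7 62. ] [ 26.9 -90.   62. ]
[-140.4  -68.8  149.5]
clamp [-139.7  -68.   150.6]
clamp [-112.7  -68.   110.8]
clamp [-92.  -68.   83.7]
clamp [-64.3 -68.  119.5]
```

{"fn": "arm_command", "kwargs": {
  "series": [0.08,0.057,0.021,0,0,0.1033,0.08,0.057,0.021,0,0,0.1033,0.08,0.057,0.021,0,0,0.1033,0.08,0.057,0.021,0,0,0.1033,0.08,0.057,0.021,0,0,0.1033,0.08,0.057,0.021,0,0,0.1033,0.08,0.057,0.021,0,0,0.1033,0.08,0.057,0.021,0,0,0.1033,0.08,0.057,0.021,0,0,0.1033,0,0,0,0,0,0]
}}

```text
time_s: 0.98
ee_pos: [476.5, -336.1, 301.7]
ee_rot: [179.8, -0.2, 60.9]
force: [0.1, -1.5, 0.4]
gripper_width: 91.2
```

```bash
cat > snap.py <<'E'
import sys
from workcell import env, grab_frame
import cv2, numpy as np
from scipy.spatial.transform import Rotation as Ro
def snap(names,tag):
    s=env.state()
    for n in names:
        if n=="wrist": s=env.state()
        d=grab_frame(n); cv2.imwrite(f"pics/{n}{tag}.png",d["frame"][:,:,::-1])
        if n=="wrist": d["ee_pos"]=s["ee_pos"]; d["ee_rot"]=s["ee_rot"]
        np.savez(f"{n}{tag}.npz",**d)
    s=env.state()
    np.set_printoptions(precision=2,suppress=True)
    for k in("time_s","qpos","ee_pos","ee_rot","force","torque","gripper_width"): print(k,s[k])
if __name__=="__main__": snap(sys.argv[2:],sys.argv[1])
E
cat >> h.py <<'E'
from scipy.spatial.transform import Rotation as Ro
def wT(n):
    d=np.load(f"{n}.npz"); T=np.eye(4); T[:3,:3]=Ro.from_euler("xyz",d["ee_rot"],degrees=True).as_matrix(); T[:3,3]=d["ee_pos"]
    return d["intrinsics"],T@d["tool_from_camera"]
_ray=ray; _proj=proj
def ray(n,uv):
    if not n.startswith("wrist"): return _ray(n,uv)
    K,T=wT(n); x,y=uv[0]-K[0,2],uv[1]-K[1,2]; r=np.hypot(x,y); a=r/K[0,0]
    d=np.array([np.sin(a)*x/r,np.sin(a)*y/r,np.cos(a)]); return T[:3,3],T[:3,:3]@d
def proj(n,X):
    if not n.startswith("wrist"): return _proj(n,X)
    K,T=wT(n); p=T[:3,:3].T@(np.asarray(X,float)-T[:3,3]); r=np.hypot(p[0],p[1]); a=np.arctan2(r,p[2])
    return np.array([K[0,2]+K[0,0]*a*p[0]/r,K[1,2]+K[0,0]*a*p[1]/r])
def zoom(n,u0,v0,u1,v1,f,out):
    im=cv2.imread(f"pics/{n}.png")[v0:v1,u0:u1]
    cv2.imwrite(f"pics/{out}.png",cv2.resize(im,None,fx=f,fy=f,interpolation=cv2.INTER_CUBIC))
E
python3 snap.py 1 wrist
```

```text
time_s 1.0333
qpos [-36.66  16.85  80.91   0.04  82.18  -7.34]
ee_pos [ 473.64 -337.9   300.82]
ee_rot [179.93  -0.03  60.68]
force [-0.47 -0.83  0.52]
torque [-0.04 -0.06 -0.06]
gripper_width 91.05540572757626
```

View pics/wrist1.png

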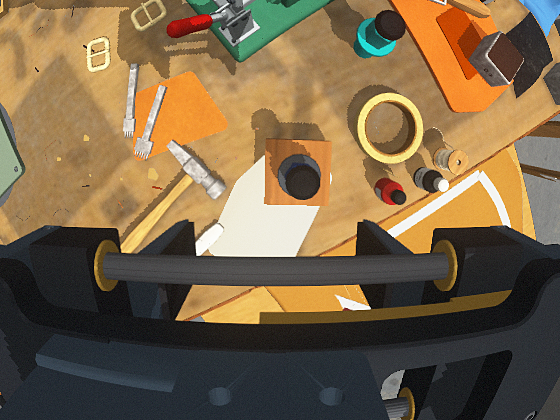

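Run:
```python
from h import *
np.set_printoptions(precision=1,suppress=True)
zoom("wrist1",255,130,345,215,8,"wrist1z")
print("knob",onz("wrist1",(304,182),128))
```

```text
knob [ 509.9 -340.2  128. ]
```

View pics/wrist1z.png

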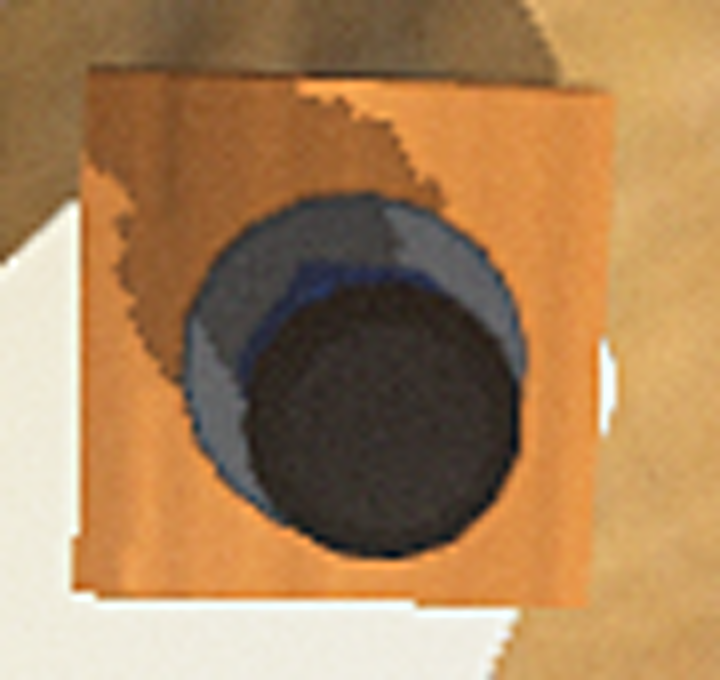

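Run:
```python
from h import *
np.set_printoptions(precision=1,suppress=True)
Z=lambda u,v:(255+u/8,130+v/8)
a,b,c=[onz("wrist1",Z(*p),70) for p in[(300,262),(437,270),(240,360)]]
for e in(b-a,a-c): print(np.linalg.norm(e),np.degrees(np.arctan2(e[1],e[0])))
n=[onz("wrist1",Z(*p),42) for p in[(88,68),(615,92),(585,605),(75,592)]]
print(np.array(n),np.mean(n,0))
for i in range(4):
    e=n[(i+1)%4]-n[i]; print(np.linalg.norm(e),np.degrees(np.arctan2(e[1],e[0])))
# collar ellipse centre
print("collar",onz("wrist1",Z(355,362),70))
print("knob",onz("wrist1",Z(383,417),128))
```

```text
20.84356798393107 -32.03013561635097
17.482919383040247 29.983208927838273
[[ 494.4 -282.6   42. ]
 [ 567.4 -326.7   42. ]
 [ 523.7 -400.    42. ]
 [ 450.4 -356.7   42. ]] [ 509.  -341.5   42. ]
85.25694502283082 -31.113235684987238
85.4099480600197 -120.81789954663901
85.16296383311929 149.41016560892072
86.18845053166216 59.24427221410033
collar [ 509.1 -340.9   70. ]
knob [ 508.8 -339.7  128. ]
```

{"fn": "arm_command", "kwargs": {
  "series": [0.0563,0.0792,0,0,0,0.1171,0.0563,0.0792,0,0,0,0.1171,0.0563,0.0792,0,0,0,0.1171,0.0563,0.0792,0,0,0,0.1171,0.0563,0.0792,0,0,0,0.1171,0.0563,0.0792,0,0,0,0.1171,0.0563,0.0792,0,0,0,0.1171,0,0,0,0,0,0,0,0,0,0,0,0],
  "hand": 0
}}

```text
time_s: 1.78
ee_pos: [628.6, -117.7, 299.3]
ee_rot: [-179.9, 0.0, 97.3]
force: [-0.6, -0.6, 0.3]
gripper_width: 34.0
```

```bash
python3 snap.py 2 wrist; python3 -c "
from h import *
zoom('wrist2',150,60,430,270,2.85,'wrist2z')"
```

```text
time_s 1.8333
qpos [-11.72  22.51  72.65  -0.07  84.95 -18.93]
ee_pos [ 627.97 -118.86  299.72]
ee_rot [-179.88    0.03   97.22]
force [ 0.26 -0.44  0.48]
torque [ 0.03 -0.08 -0.04]
gripper_width 30.01643510525259
```

View pics/wrist2.png

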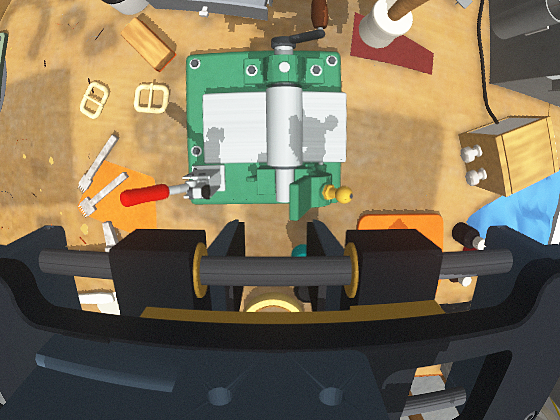

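View pics/wrist2z.png

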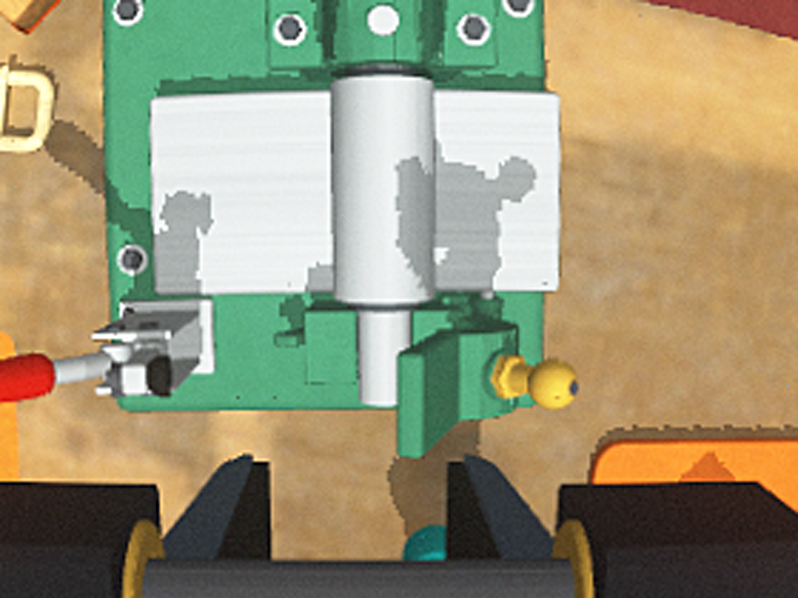

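Run:
```python
from h import *
import h
np.set_printoptions(precision=1,suppress=True)
def onRy(n,uv,y):
    c,d=ray(n,uv); c=toR(c); d=Rz(YAW).T@d; return c+d*(y-c[1])/d[1]
W=lambda u,v:(150+u/2.85,60+v/2.85)
# base corners z=18: left edge, right edge..
print("base", toR(onz("wrist2",W(122,408),18)),toR(onz("wrist2",W(520,405),18)))
print("roller axis",toR(onz("wrist2",W(384,85),62)),toR(onz("wrist2",W(384,300),62)))
S=lambda u,v:((u-400)/8+250,v/8+205)
for nm,a,b in[("inL",(398,455),(585,62)),("outR",(425,350),(680,130)),("ball",(553,384),(473,291)),]:
    X,e=tri("wrist2",W(*a),"side0",S(*b)); print(nm,toR(X),e)
X,e=tri("wrist2",W(553,384),"top0",(245+135/8,155+60/8)); print("ball wt",toR(X),e)
S2=lambda u,v:(u/3.8+235,v/3.8+170)
for nm,a,b in[("redbase",(52,373),(346,120)),("arm black",(158,376),(290,155))]:
    X,e=tri("wrist2",W(*a),"side0",S2(*b)); print(nm,toR(X),e)
X,e=tri("wrist2",(125,199),"side0",S2(383,50)); print("redtip",toR(X),e)
X,e=tri("top0",(180+384/4,145+410/4),"side0",S2(346,120)); print("redbase",toR(X),e)
```

```text
base [-100.1 -104.4   18. ] [  97.6 -103.6   18. ]
roller axis [29.3 45.4 62. ] [ 29.2 -47.1  62. ]
inL [ 30.7 -83.9 174.2] 0.6120932206559465
outR [ 36.7 -46.3 184.2] 5.490106581756666
ball [ 86.  -66.5 146.3] 0.5558822830596969
ball wt [ 86.8 -67.5 143. ] 0.10868825169740834
redbase [-102.   -64.5  122.3] 6.447736503689692
arm black [-58.  -65.6 126.2] 5.071569564393527
redtip [-140.7  -69.2  148.8] 0.6197186810930791
redbase [-107.9  -68.   116.2] 3.713891583087925
```

```bash
cat >> h.py <<'E'
O=toW([29,-0.5,0])   # origin under the roller's middle
def onRy(n,uv,y):
    c,d=ray(n,uv); c=toR(c); d=Rz(YAW).T@d; return c+d*(y-c[1])/d[1]
def plan(start,wps,rows,rv=None):
    "start, wps: world mm; rows per leg -> prints shares rounded"
    p=np.array(start,float); out=[]
    for w,n in zip(wps,rows):
        w=np.array(w,float); step=np.round((w-p)/n/400,4)
        print("rows",n,"step shares",step, "mm/row %.1f"%np.linalg.norm(step*400)); p=p+n*step*400
    print("end",p)
E
python3 - <<'E'
from h import *
np.set_printoptions(precision=4,suppress=True)
cmd=np.array([628.6,-118.2,300.6])
print("O",O,"cmd in R",toR(cmd))
P=[]
P.append(toW([45,-68,176]))
for th,a in[(1.15,107),(.95,108),(.75,110),(.55,113),(.35,116),(.2,118),(.08,119.5),(0,120)]:
    c,s=np.cos(th),np.sin(th); P.append(toW([51-a*c+4*s+13.5,-68,78+a*s+4*c]))
plan(cmd,P,[6]+[2,2,2,2,2,2,1,1])
for p in P: print(toR(p))
E
```

```text
O [631.2114 -48.1602   0.    ] cmd in R [-11.8517 -69.0792 300.6   ]
rows 6 step shares [ 0.0234  0.0036 -0.0519] mm/row 22.8
rows 2 step shares [-0.0254 -0.0035  0.0016] mm/row 10.3
rows 2 step shares [-0.0242 -0.0032 -0.0114] mm/row 10.8
rows 2 step shares [-0.0225 -0.003  -0.0154] mm/row 11.0
rows 2 step shares [-0.0204 -0.0027 -0.0193] mm/row 11.3
rows 2 step shares [-0.0166 -0.0022 -0.0236] mm/row 11.6
rows 2 step shares [-0.009  -0.0012 -0.0202] mm/row 8.9
rows 1 step shares [-0.0097 -0.0014 -0.0347] mm/row 14.4
rows 1 step shares [-0.003  -0.0004 -0.0238] mm/row 9.6
end [ 585.2  -122.92   82.  ]
[ 45. -68. 176.]
[ 24.4429 -68.     177.2997]
[  4.9319 -68.     168.1756]
[-13.2592 -68.     155.907 ]
[-29.7445 -68.     140.4738]
[-43.0956 -68.     121.5336]
[-50.3532 -68.     105.3632]
[-54.2981 -68.      91.537 ]
[-55.5 -68.   82. ]
```

{"fn": "arm_command", "kwargs": {
  "series": [0.0702,0.0108,-0.002,0,0,0,0.0702,0.0108,-0.08,0,0,0,0,0,-0.08,0,0,0,0,0,-0.08,0,0,0,0,0,-0.0694,0,0,0,0,0,0,0,0,0,0,0,0,0,0,0],
  "hand": 0
}}

```text
time_s: 2.42
ee_pos: [682.5, -111.5, 175.8]
ee_rot: [-179.8, -0.0, 97.1]
force: [0.3, 0.5, 1.1]
gripper_width: 0.7
```

```bash
python3 snap.py 3 wrist side; python3 -c "
from h import *
zoom('wrist3',100,60,460,270,2.2,'wrist3z');zoom('side3',200,130,400,290,4,'side3z')"
```

```text
time_s 2.5167
qpos [-10.16  30.55  76.42  -0.01  72.8  -17.33]
ee_pos [ 684.71 -111.16  179.43]
ee_rot [179.79   0.08  97.17]
force [-0.32  0.26  0.62]
torque [-0.   -0.09 -0.01]
gripper_width 0.3115802199761936
```

View pics/wrist3.png

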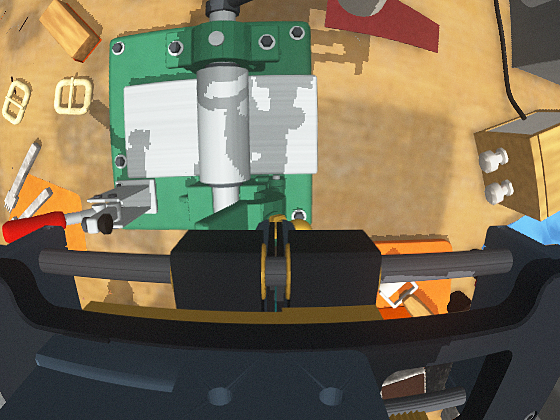

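View pics/side3z.png

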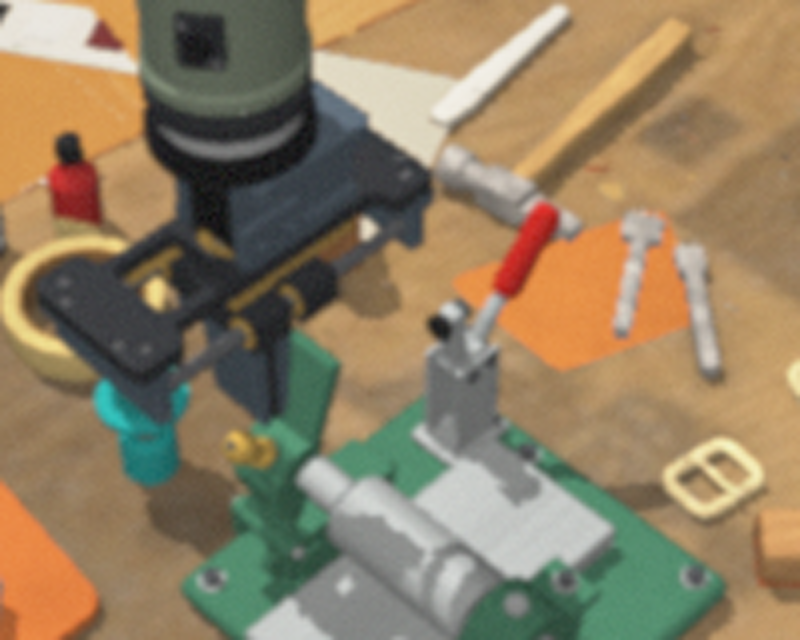

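The closed fingers are behind the lip and above the nipple ball (side zoom: fingers near (250,390), lip near (310,370)). Next I sweep the cap shut.

{"fn": "arm_command", "kwargs": {
  "series": [-0.0254,-0.0035,0.0016,0,0,0,-0.0254,-0.0035,0.0016,0,0,0,-0.0242,-0.0032,-0.0114,0,0,0,-0.0242,-0.0032,-0.0114,0,0,0,-0.0225,-0.003,-0.0154,0,0,0,-0.0225,-0.003,-0.0154,0,0,0,-0.0204,-0.0027,-0.0193,0,0,0,-0.0204,-0.0027,-0.0193,0,0,0,-0.0166,-0.0022,-0.0236,0,0,0,-0.0166,-0.0022,-0.0236,0,0,0,0,0,0,0,0,0]
}}

```text
time_s: 3.43
ee_pos: [595.9, -122.0, 123.6]
ee_rot: [180.0, 0.0, 97.2]
force: [-0.8, 0.9, 0.0]
gripper_width: 0.7
```

```bash
python3 snap.py 4 wrist side; python3 -c "
from h import *
zoom('side4',200,130,400,290,4,'side4z')"
```

```text
time_s 3.5333
qpos [-12.6   25.67  93.36   0.    60.74 -19.84]
ee_pos [ 597.88 -121.9   124.62]
ee_rot [179.78   0.08  97.24]
force [0.16 0.84 0.18]
torque [ 0.   -0.11 -0.02]
gripper_width 0.6863007904724678
```

View pics/wrist4.png

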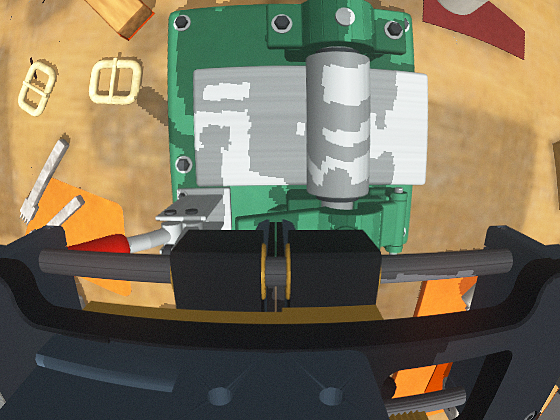

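View pics/side4z.png

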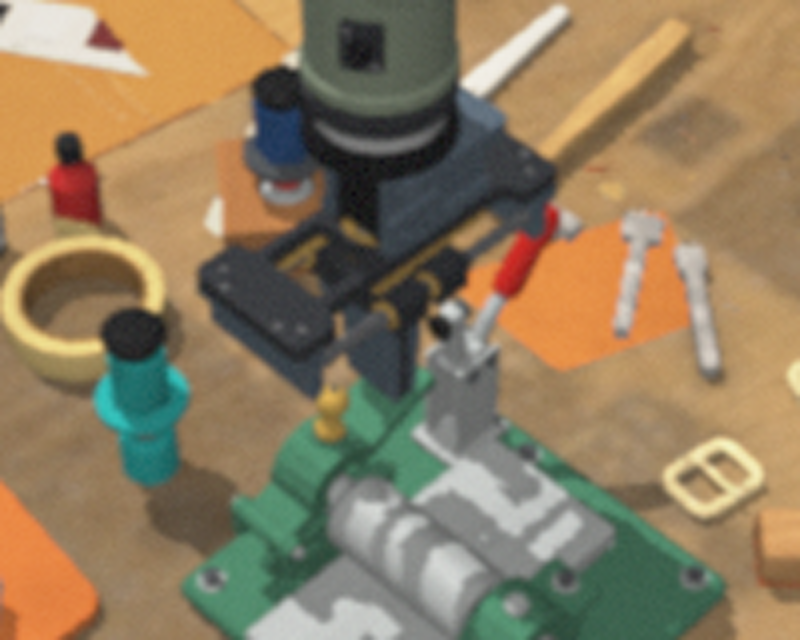

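Run:
```python
from h import *
np.set_printoptions(precision=4,suppress=True)
cmd=np.array([597.48,-121.24,121.56])
plan(cmd,[toW([-43,-68,150]),toW([-54,-68,150]),toW([-54,-68,84])],[1,13,6])
print(toR([597.88,-121.9,124.6]))
```

```text
rows 1 step shares [ 0.0003 -0.      0.0711] mm/row 28.4
rows 13 step shares [-0.0021 -0.0003  0.    ] mm/row 0.8
rows 6 step shares [-0.      0.     -0.0275] mm/row 11.0
end [ 586.68 -122.8    84.  ]
[-42.7911 -68.6838 124.6   ]
```

{"fn": "arm_command", "kwargs": {
  "series": [0,0,0.0711,0,0,0,-0.0021,-0.0003,0,0,0,-0.1533,-0.0021,-0.0003,0,0,0,-0.1533,-0.0021,-0.0003,0,0,0,-0.1533,-0.0021,-0.0003,0,0,0,-0.1533,-0.0021,-0.0003,0,0,0,-0.1533,-0.0021,-0.0003,0,0,0,-0.1533,-0.0021,-0.0003,0,0,0,-0.1533,-0.0021,-0.0003,0,0,0,-0.1533,-0.0021,-0.0003,0,0,0,-0.1533,-0.0021,-0.0003,0,0,0,-0.1533,-0.0021,-0.0003,0,0,0,-0.1533,-0.0021,-0.0003,0,0,0,-0.1533,-0.0021,-0.0003,0,0,0,-0.1533,0,0,0,0,0,0]
}}

```text
time_s: 4.78
ee_pos: [587.2, -123.2, 152.7]
ee_rot: [179.9, -0.2, 7.5]
force: [0.2, -0.0, 0.4]
gripper_width: 0.3
```

```bash
python3 snap.py 5 wrist side; python3 -c "
from h import *
zoom('side5',200,130,400,290,4,'side5z')"
```

```text
time_s 4.8833
qpos [-12.94  23.44  92.71  -0.    63.69  69.29]
ee_pos [ 586.86 -123.09  152.18]
ee_rot [179.94  -0.15   7.77]
force [-0.47 -0.37 -0.12]
torque [-0.02  0.03 -0.02]
gripper_width 0.29870347612313
```

View pics/wrist5.png

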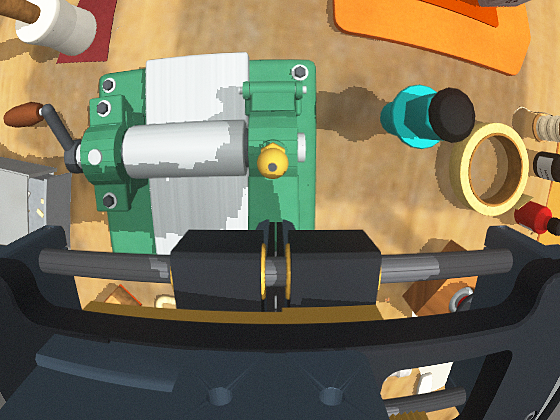

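View pics/side5z.png

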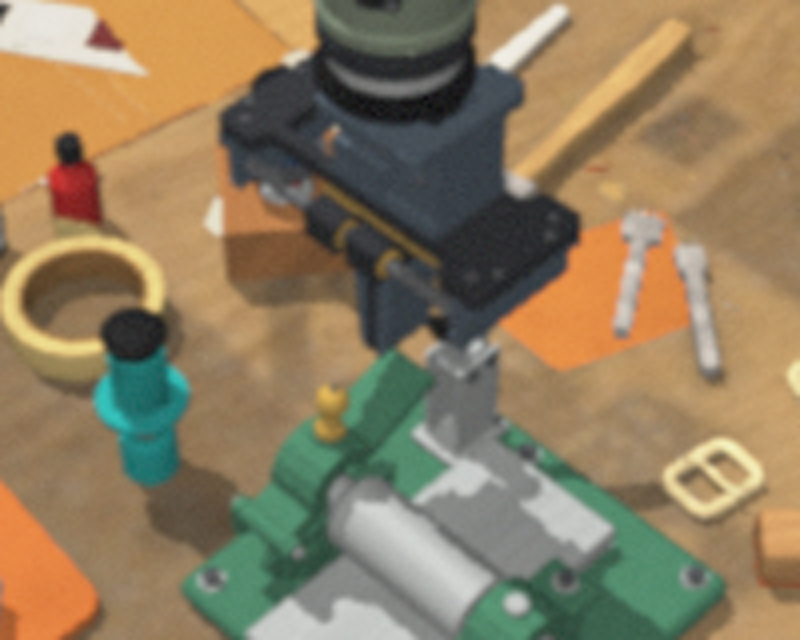

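{"fn": "arm_command", "kwargs": {
  "series": [0,0,-0.0275,0,0,0,0,0,-0.0275,0,0,0,0,0,-0.0275,0,0,0,0,0,-0.0275,0,0,0,0,0,-0.0275,0,0,0,0,0,-0.0275,0,0,0,0,0,-0.005,0,0,0,0,0,0,0,0,0,0,0,0,0,0,0]
}}

```text
time_s: 5.63
ee_pos: [585.4, -122.8, 82.4]
ee_rot: [-180.0, 0.1, 7.6]
force: [-2.5, -0.3, 3.6]
gripper_width: 0.7
```

```bash
python3 snap.py 6 wrist side; python3 -c "
from h import *
zoom('side6',200,130,400,290,4,'side6z')
print(toR(onz('wrist5',(272,96),67)), toR(onz('wrist5',(272,161),115)))"
```

```text
time_s 5.7333
qpos [-12.95  27.24  97.68  -0.01  55.14  69.46]
ee_pos [ 585.45 -122.82   82.44]
ee_rot [-179.99    0.05    7.6 ]
force [-0.72  1.09  1.65]
torque [0.05 0.33 0.  ]
gripper_width 0.2897795868985817
[ 38.63141063 -66.24014036  67.        ] [ -6.01146495 -66.58438047 115.        ]
```

View pics/side6z.png

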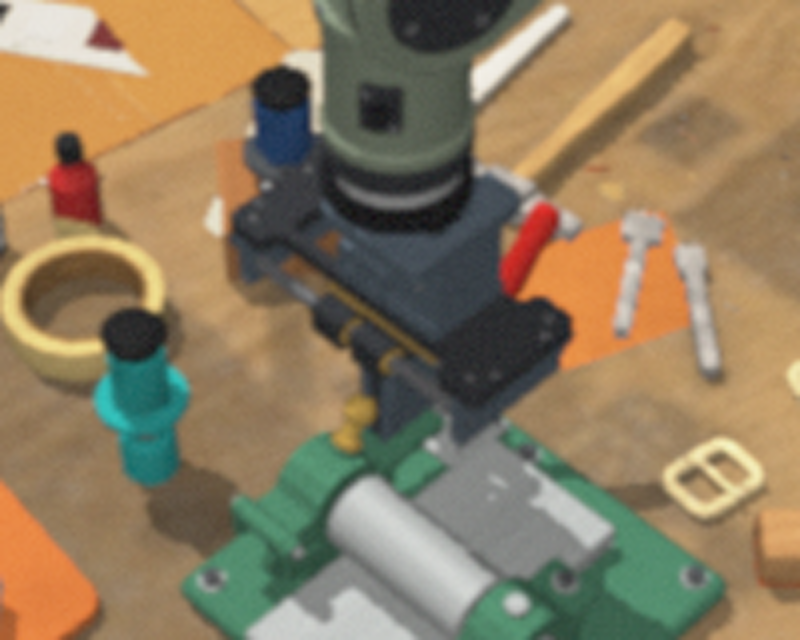

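View pics/wrist6.png

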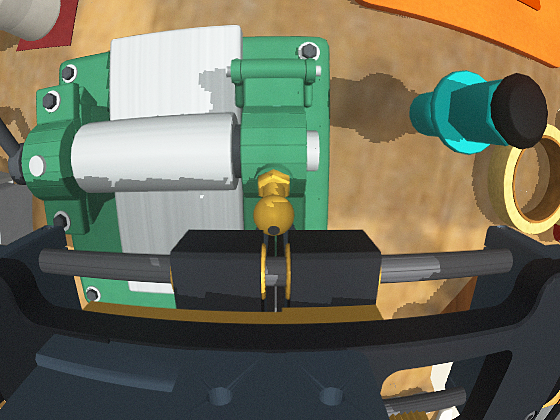

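Run:
```python
from h import *
np.set_printoptions(precision=1,suppress=True)
S=lambda u,v:(200+u/4,130+v/4)
X,e=tri("wrist6",(272,214),"side6",S(359,410)); print("ball",toR(X),e)
print("hinge",toR(onz("wrist6",(275,70),67)),toR(onz("wrist5",(272,96),67)),toR(onz("wrist2",(150+505/2.85,60+300/2.85),67)))
for p in[(237,70),(317,70)]: print(toR(onz("wrist6",p,67)))
print("TCP",toR([585.45,-122.82,82.4]))
# roller axis from wrist6: ends
print("roller",[toR(onz("wrist6",p,62)) for p in[(75,157),(240,152)]])
```

```text
ball [-26.  -66.1 104. ] 1.6743540023890895
hinge [ 43.7 -67.6  67. ] [ 38.6 -66.2  67. ] [ 51.9 -45.8  67. ]
[ 44.1 -47.4  67. ]
[ 44.2 -90.   67. ]
TCP [-55.2 -68.   82.4]
roller [array([ 0.1, 59. , 62. ]), array([ -1. , -48.3,  62. ])]
```

{"fn": "arm_command", "kwargs": {
  "series": [0,0,-0.005,0,0,0,0,0,-0.005,0,0,0,0,0,0,0,0,0,0,0,0,0,0,0]
}}

```text
time_s: 6.07
ee_pos: [585.5, -122.8, 82.1]
ee_rot: [180.0, -0.0, 7.6]
force: [-8.4, 1.0, 21.8]
gripper_width: 0.5
```

Run:
```python
from h import *
np.set_printoptions(precision=4,suppress=True)
cmd=np.array([586.68,-122.8,78.])
px=-107
P=[toW([-54,-68,195]),toW([-126,-68,195])]
for th,a in[(.9,72),(.7,74),(.5,77),(.3,80),(.15,83),(0,86)]:
    c,s=np.cos(th),np.sin(th); P.append(toW([px-a*c+9*s+16,-68,97+a*s+9*c]))
plan(cmd,P,[4,3,2,2,2,2,2,2])
for p in P: print(toR(p))
```

```text
rows 4 step shares [-0.      0.0001  0.0731] mm/row 29.2
rows 3 step shares [-0.0595 -0.008   0.    ] mm/row 24.0
rows 2 step shares [-0.0033 -0.0004 -0.045 ] mm/row 18.0
rows 2 step shares [-0.0162 -0.0022 -0.0093] mm/row 7.5
rows 2 step shares [-0.0155 -0.0021 -0.0121] mm/row 7.9
rows 2 step shares [-0.013  -0.0017 -0.0158] mm/row 8.2
rows 2 step shares [-0.0086 -0.0011 -0.0136] mm/row 6.5
rows 2 step shares [-0.0066 -0.0009 -0.0154] mm/row 6.7
end [ 464.72 -138.96  106.  ]
[-54. -68. 195.]
[-126.  -68.  195.]
[-128.706  -68.     158.994]
[-141.8004  -68.      151.5557]
[-154.259  -68.     141.814]
[-164.7672  -68.      129.2396]
[-171.7231  -68.      118.3023]
[-177.  -68.  106.]
```

Stopped at a fingertip height of 71.1 mm with 21.8 N, so the cap is shut. Next I lift, move over to the handle and look.

{"fn": "arm_command", "kwargs": {
  "series": [0,0,0.0731,0,0,0,0,0,0.0731,0,0,0,0,0,0.0731,0,0,0,0,0,0.0731,0,0,0,-0.0595,-0.008,0,0,0,0,-0.0595,-0.008,0,0,0,0,-0.0595,-0.008,0,0,0,0,0,0,0,0,0,0,0,0,0,0,0,0]
}}

```text
time_s: 6.82
ee_pos: [514.0, -132.6, 195.8]
ee_rot: [180.0, -0.0, 7.6]
force: [-0.5, -0.7, 0.1]
gripper_width: 0.1
```

```bash
python3 snap.py 7 wrist side top; python3 -c "
from h import *
zoom('side7',230,130,370,270,4,'side7z');zoom('top7',220,150,320,280,4,'top7z')"
```

```text
time_s 6.9667
qpos [-15.66  15.66  97.91   0.    66.37  66.73]
ee_pos [ 515.54 -132.54  195.63]
ee_rot [179.98  -0.06   7.61]
force [-0.69  0.19  0.75]
torque [ 0.01 -0.01 -0.  ]
gripper_width 0.8831121993312476
```

View pics/side7z.png

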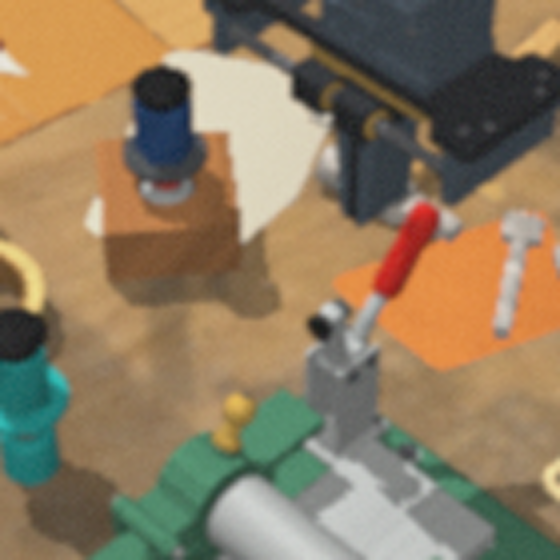

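View pics/wrist7.png

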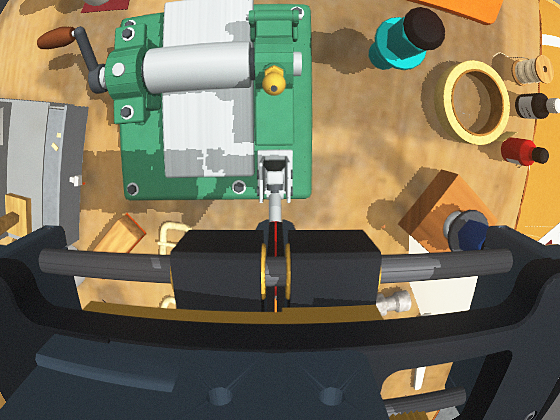

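{"fn": "arm_command", "kwargs": {
  "series": [-0.0033,-0.0004,-0.045,0,0,0,-0.0033,-0.0004,-0.045,0,0,0,-0.0162,-0.0022,-0.0093,0,0,0,-0.0162,-0.0022,-0.0093,0,0,0,-0.0155,-0.0021,-0.0121,0,0,0,-0.0155,-0.0021,-0.0121,0,0,0,-0.013,-0.0017,-0.0158,0,0,0,-0.013,-0.0017,-0.0158,0,0,0,-0.0086,-0.0011,-0.0136,0,0,0,-0.0086,-0.0011,-0.0136,0,0,0,-0.0066,-0.0009,-0.0154,0,0,0,-0.0066,-0.0009,-0.0154,0,0,0,0,0,0,0,0,0,0,0,0,0,0,0]
}}

```text
time_s: 8.13
ee_pos: [463.4, -139.2, 106.4]
ee_rot: [-180.0, 0.1, 7.6]
force: [1.0, -0.6, 0.1]
gripper_width: 0.3
```

```bash
python3 snap.py 8 wrist side top; python3 -c "
from h import *
zoom('side8',230,130,370,270,4,'side8z')"
```

```text
time_s 8.2833
qpos [-18.07  16.74 111.14  -0.02  52.2   64.34]
ee_pos [ 463.34 -139.15  106.43]
ee_rot [-179.98    0.08    7.61]
force [-0.3  -0.09 -0.01]
torque [-0.02 -0.   -0.01]
gripper_width 0.5976555463515093
```

View pics/side8z.png

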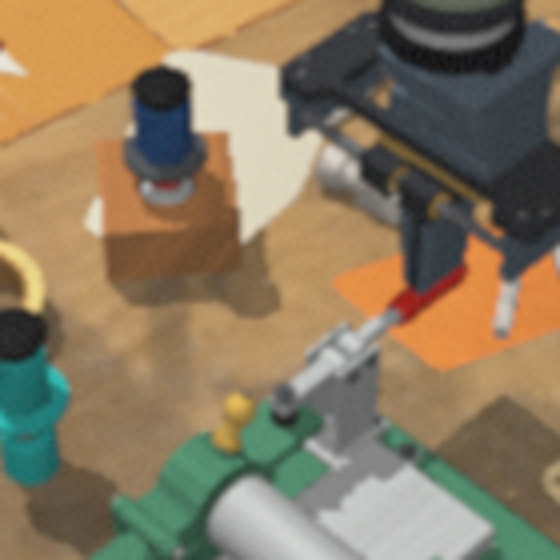

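View pics/wrist8.png

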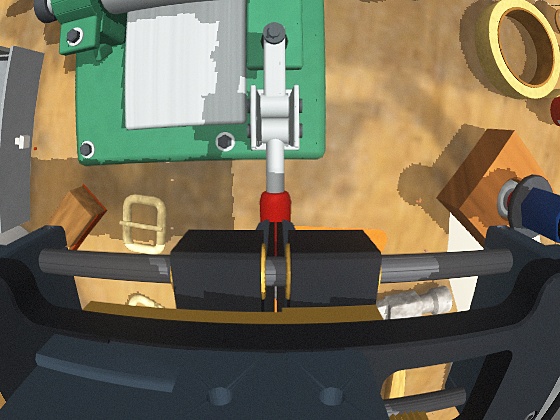

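{"fn": "arm_command", "kwargs": {
  "series": [0,0,-0.006,0,0,0,0,0,-0.006,0,0,0,0,0,0,0,0,0,0,0,0,0,0,0]
}}

```text
time_s: 8.62
ee_pos: [463.5, -139.3, 105.3]
ee_rot: [180.0, -0.0, 7.6]
force: [-7.2, 1.7, 27.8]
gripper_width: 0.6
```

{"fn": "arm_command", "kwargs": {
  "series": [0,0,0.07,0,0,0,0,0,0.09,0,0,0,0,0,0.062,0,0,0]
}}

```text
time_s: 8.87
ee_pos: [464.0, -139.2, 192.9]
ee_rot: [180.0, -0.1, 7.6]
force: [0.6, 0.0, -0.6]
gripper_width: 0.2
```

{"fn": "arm_command", "kwargs": {
  "series": [0.0185,-0.084,0,0,0,0.0793,0.0185,-0.084,0,0,0,0.0793,0.0185,-0.084,0,0,0,0.0793,0.0185,-0.084,0,0,0,0.0793,0.0185,-0.084,0,0,0,0.0793,0.0185,-0.084,0,0,0,0.0793,0,0,0,0,0,0,0,0,0,0,0,0],
  "hand": 1
}}

```text
time_s: 9.53
ee_pos: [507.8, -342.0, 189.6]
ee_rot: [-179.9, 0.0, 28.9]
force: [-0.1, 0.5, -0.6]
gripper_width: 50.9
```

```bash
python3 snap.py 9 wrist side top; python3 -c "
from h import *
zoom('side9',230,130,370,270,4,'side9z');zoom('top9',220,150,320,280,4,'top9z')"
```

```text
time_s 9.6833
qpos [-34.86  22.86  87.77   0.01  69.46  26.11]
ee_pos [ 507.77 -339.62  190.43]
ee_rot [-179.91    0.03   29.02]
force [ 0.36 -0.61 -0.07]
torque [ 0.01 -0.02  0.06]
gripper_width 62.671138463868516
```

View pics/side9z.png

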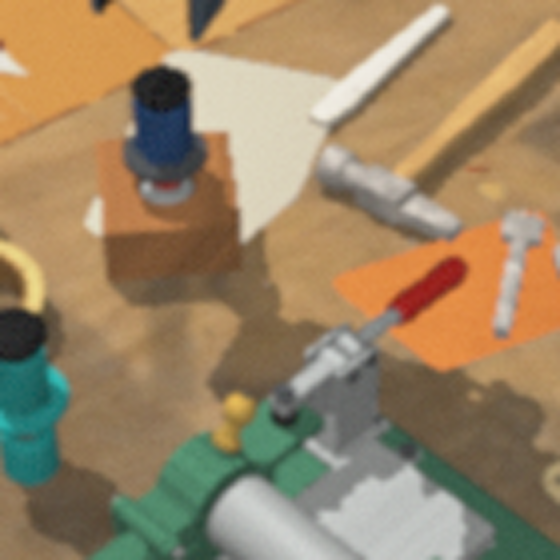

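View pics/wrist9.png

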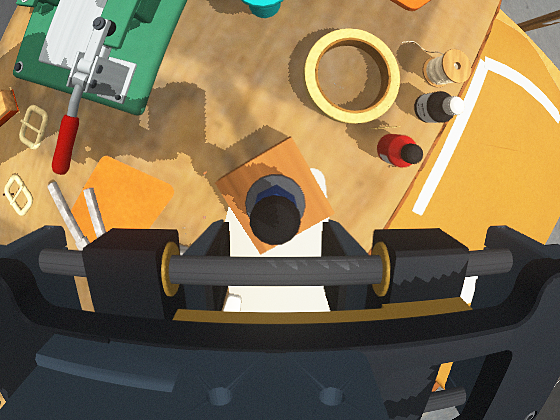

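View pics/top9z.png

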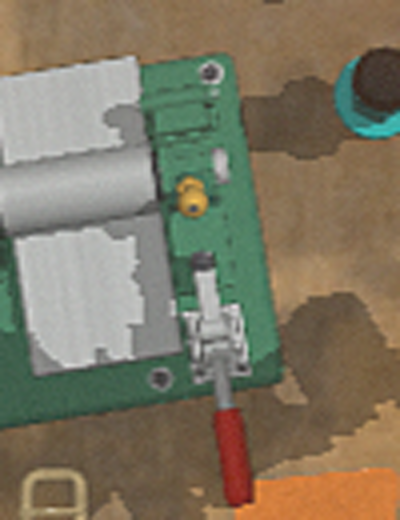

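Run:
```python
from h import *
np.set_printoptions(precision=1,suppress=True)
zoom("wrist9",225,160,325,250,7,"wrist9z")
X,e=tri("top9",(220+193/4,150+202/4),"side9",(230+237/4,130+406/4)); print("ball",X,toR(X),e)
S7=lambda u,v:(230+u/4,130+v/4)
print("knob top",onz("wrist9",(276,220),128))
```

```text
ball [ 614.5 -118.2  107. ] [-25.8 -67.2 107. ] 1.2820054736136928
knob top [ 511.1 -340.9  128. ]
```

View pics/wrist9z.png

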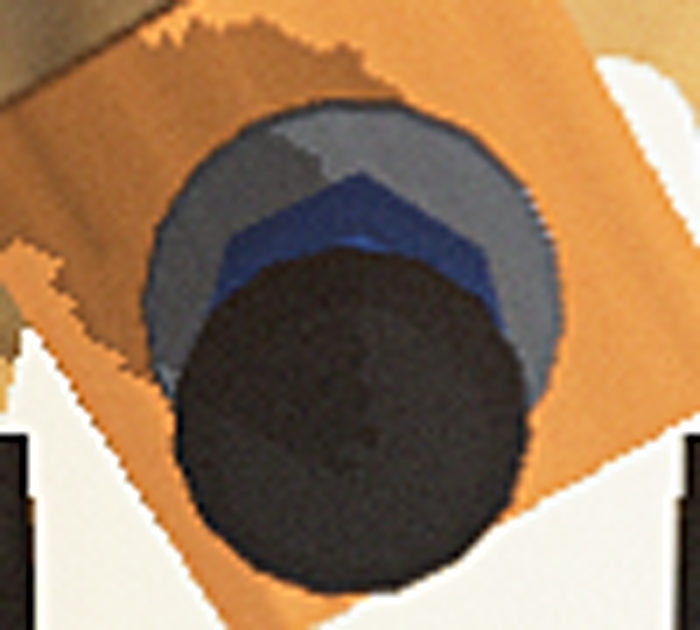

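{"fn": "arm_command", "kwargs": {
  "series": [0,0,-0.07,0,0,0,0,0,-0.07,0,0,0,0,0,-0.06,0,0,0,0,0,-0.045,0,0,0,0,0,-0.02,0,0,0,0,0,0,0,0,0,0,0,0,0,0,0],
  "hand": 1
}}

```text
time_s: 10.27
ee_pos: [508.6, -340.3, 85.5]
ee_rot: [180.0, -0.0, 29.1]
force: [-0.3, 0.4, 1.1]
gripper_width: 91.3
```

{"fn": "arm_command", "kwargs": {
  "series": [0,0,0,0,0,0,0,0,0,0,0,0,0,0,0,0,0,0,0,0,0,0,0,0,0,0,0,0,0,0,0,0,0,0,0,0,0,0,0,0,0,0,0,0,0,0,0,0,0,0,0,0,0,0,0,0,0,0,0,0],
  "hand": 0,
  "newtons": 50
}}

```text
time_s: 11.1
ee_pos: [508.3, -340.9, 84.8]
ee_rot: [180.0, -0.0, 29.0]
force: [0.6, 0.2, 0.2]
gripper_width: 34.5
```

```bash
python3 snap.py 10 wrist side; python3 -c "
from h import *
zoom('side10',220,80,360,220,4,'side10z')"
```

```text
time_s 11.2
qpos [-34.92  28.14  95.61  -0.01  56.23  26.08]
ee_pos [ 508.3  -340.93   84.81]
ee_rot [179.98   0.    29.  ]
force [ 0.77 -0.38  0.07]
torque [-0.05 -0.06  0.01]
gripper_width 34.55550758739703
```

View pics/side10z.png

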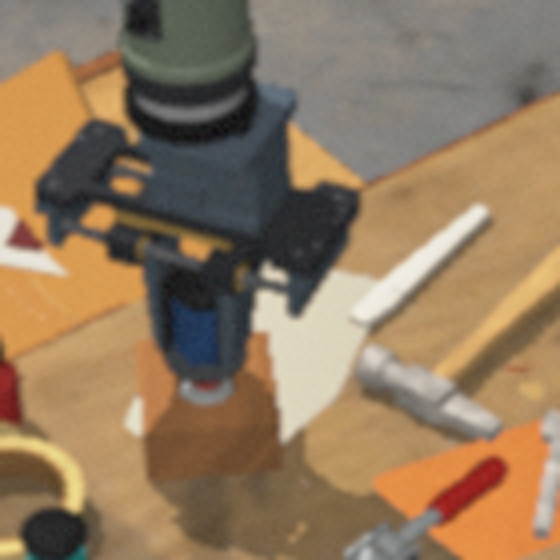

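{"fn": "arm_command", "kwargs": {
  "series": [0,0,0,0,0,0,0,0,0,0,0,0,0,0,0,0,0,0,0,0,0,0,0,0]
}}

```text
time_s: 11.53
ee_pos: [508.3, -340.9, 84.8]
ee_rot: [180.0, -0.0, 29.0]
force: [0.4, -0.2, -0.4]
gripper_width: 34.1
```

```bash
python3 snap.py 11 wrist; python3 -c "
from h import *
zoom('wrist11',200,160,350,270,5,'wrist11z')"
```

```text
time_s 11.5833
qpos [-34.92  28.14  95.62  -0.    56.23  26.08]
ee_pos [ 508.27 -340.87   84.81]
ee_rot [179.99  -0.    29.  ]
force [ 0.04 -0.35 -0.67]
torque [-0.14 -0.    0.  ]
gripper_width 34.100933285435545
```

View pics/wrist11z.png

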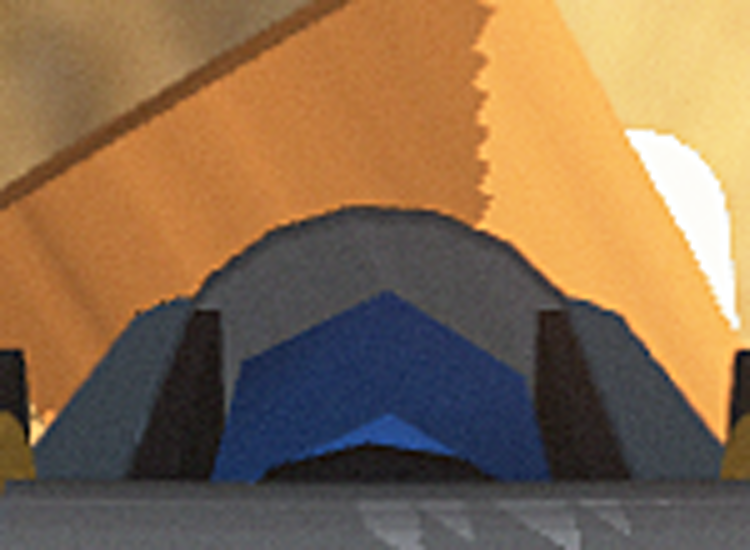

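Run:
```python
from h import *
np.set_printoptions(precision=1,suppress=True)
W=lambda u,v:(200+u/5,160+v/5)
a,b,c=[onz("wrist11",W(*p),70) for p in[(242,360),(388,290),(525,378)]]
print(a,b,c)
for e in(b-a,c-b): print(np.linalg.norm(e),np.degrees(np.arctan2(e[1],e[0])))
Z=lambda u,v:(225+u/7,160+v/7)
a,b,c=[onz("wrist9",Z(*p),70) for p in[(230,240),(362,172),(487,245)]]
for e in(b-a,c-b): print(np.linalg.norm(e),np.degrees(np.arctan2(e[1],e[0])))
```

```text
[ 509.6 -323.    70. ] [ 524.8 -333.4   70. ] [ 523.2 -352.1   70. ]
18.41722482671545 -34.37775261123093
18.71090644632243 -94.67488226450155
18.63718686340389 -33.51206379008854
18.195530737918602 -91.65997152277302
```

{"fn": "arm_command", "kwargs": {
  "series": [0,0,0.02,0,0,0,0,0,0.05,0,0,0,0,0,0.08,0,0,0,0,0,0.08,0,0,0,0,0,0.08,0,0,0,0,0,0.08,0,0,0,0,0,0.02,0,0,0,0,0,0,0,0,0]
}}

```text
time_s: 12.25
ee_pos: [509.1, -341.3, 251.3]
ee_rot: [179.7, -0.1, 29.0]
force: [-0.4, 0.7, -5.1]
gripper_width: 34.4
```

```bash
python3 snap.py 12 wrist side; python3 -c "
from h import *
zoom('wrist12',200,100,350,270,4,'wrist12z'); zoom('side12',220,40,360,180,4,'side12z')"
```

```text
time_s 12.35
qpos [-34.92  21.    82.43  -0.    76.79  26.08]
ee_pos [ 507.23 -340.08  246.75]
ee_rot [-179.8     0.1    29.01]
force [ 0.07 -0.2  -4.52]
torque [ 0.03  0.03 -0.06]
gripper_width 34.93430088426321
```

View pics/wrist12z.png

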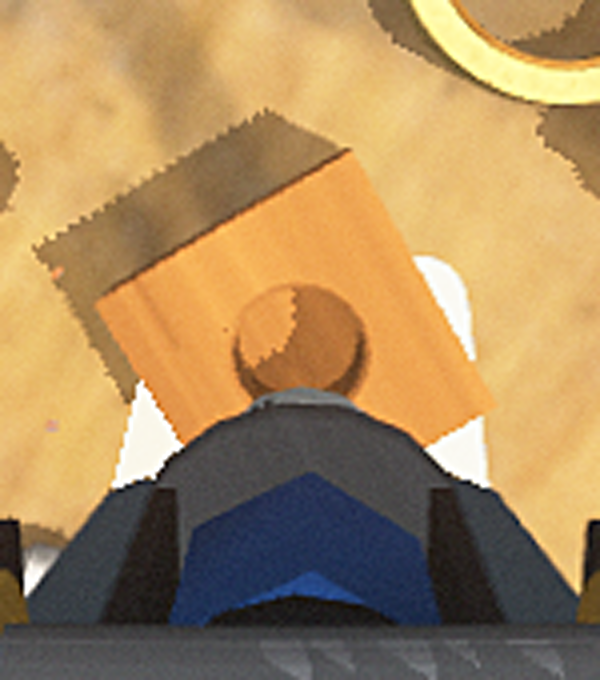

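View pics/side12z.png

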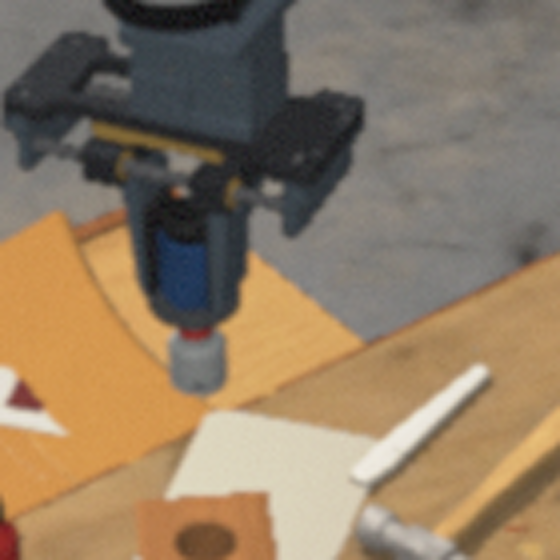

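Run:
```python
from h import *
np.set_printoptions(precision=1,suppress=True)
d=np.load("wrist12.npz"); p=d["ee_pos"]; R=Ro.from_euler("xyz",d["ee_rot"],degrees=True).as_matrix()
for nm,z in[("mouth",76.8),("coupler top ~46",30.8),("hexbot",14.8),("hextop",-27.2),("knobtop",-43.2)]:
    u=proj("side12",p+R@[0,0,z]); print(nm,u,(u-[220,40])*4)
u=proj("wrist12",p+R@[0,0,14.8]); print((u-[200,100])*4)
# hex bottom vertices seen at z=p_z-14.8
W=lambda u,v:(200+u/4,100+v/4)
a,b,c=[onz("wrist12",W(*q),p[2]-14.8) for q in[(193,528),(310,472),(420,540)]]
for e in(b-a,c-b): print(np.linalg.norm(e),np.degrees(np.arctan2(e[1],e[0])))
v=[R.T@(q-p) for q in(a,b,c)]; print(v)
```

```text
mouth [267.9 133.6] [191.5 374.5]
coupler top ~46 [267.1 117.7] [188.3 310.6]
hexbot [266.8 111.9] [187.2 287.6]
hextop [266.   96.2] [184.1 224.8]
knobtop [265.7  90. ] [182.9 200. ]
[299.5 592.9]
18.427135766930974 -34.49101893416542
18.568070366418137 -93.7043326647679
[array([  9.8, -15. ,  14.8]), array([18. ,  1.5, 14.9]), array([ 8. , 17.1, 14.9])]
```

Run:
```python
from h import *
np.set_printoptions(precision=4,suppress=True)
cmd=np.array([509.1,-340.56,248])
t=toW([-25.8-.5*115.8,-67.3,107+.866*115.8]); print(t)
plan(cmd,[t],[9])
```

```text
[ 557.1475 -125.9388  207.2828]
rows 9 step shares [ 0.0133  0.0596 -0.0113] mm/row 24.8
end [ 556.98 -126.    207.32]
```

{"fn": "arm_command", "kwargs": {
  "series": [0.0133,0.0596,0,0,0,-0.1189,0.0133,0.0596,0,0,0,-0.1189,0.0133,0.0596,0,0,0,-0.1189,0.0133,0.0596,0,0,0,-0.1189,0.0133,0.0596,0,0.0176,-0.1322,0,0.0133,0.0596,0,0.0176,-0.1322,0,0.0133,0.0596,-0.0339,0.0176,-0.1322,0,0.0133,0.0596,-0.0339,0.0176,-0.1322,0,0.0133,0.0596,-0.0339,0.0176,-0.1322,0,0,0,0,0,0,0,0,0,0,0,0,0,0,0,0,0,0,0,0,0,0,0,0,0]
}}

```text
time_s: 13.43
ee_pos: [557.4, -127.1, 208.5]
ee_rot: [179.9, -30.1, 7.6]
force: [0.9, -0.3, -3.2]
gripper_width: 34.2
```

```bash
python3 snap.py 13 wrist side top; python3 -c "
from h import *
zoom('wrist13',180,80,370,260,4,'wrist13z'); zoom('side13',230,110,380,270,4.5,'side13z'); zoom('top13',230,150,330,280,5,'top13z')"
```

```text
time_s 13.5833
qpos [-22.08   7.64 113.47  25.6   34.87  42.28]
ee_pos [ 557.35 -127.08  208.89]
ee_rot [179.92 -30.08   7.62]
force [-0.6  -0.13 -4.48]
torque [-0.08  0.68 -0.05]
gripper_width 34.438749860494596
```

View pics/wrist13z.png

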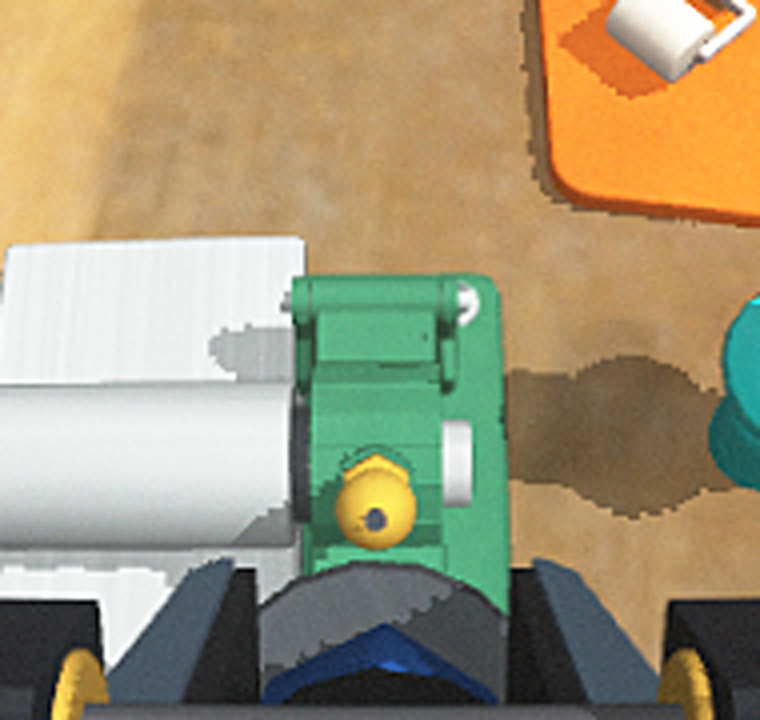

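View pics/side13z.png

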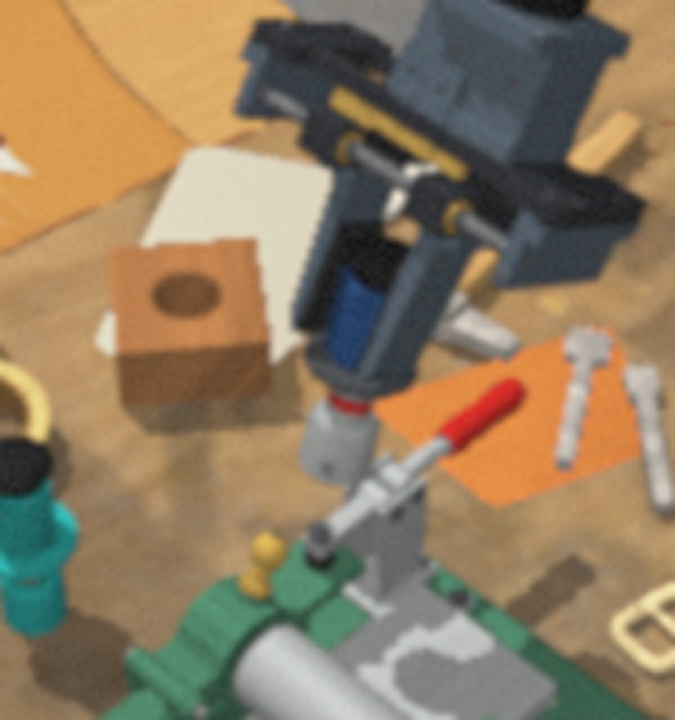

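View pics/top13z.png

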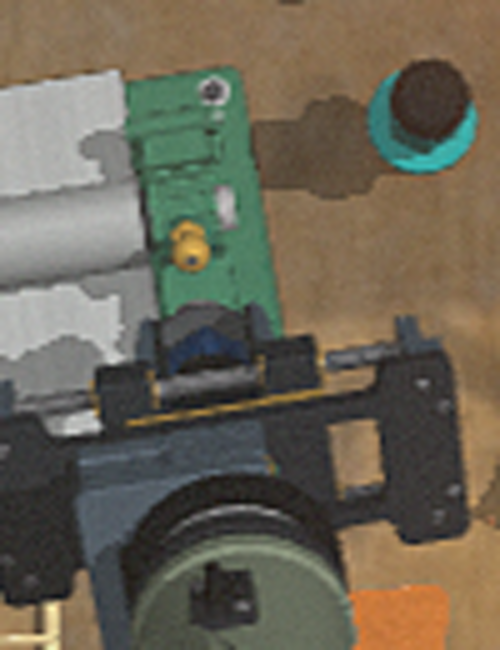

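```bash
cat > ov.py <<'E'
from h import *
np.set_printoptions(precision=1,suppress=True)
import sys
def toolRT(n):
    d=np.load(f"{n}.npz"); return d["ee_pos"],Ro.from_euler("xyz",d["ee_rot"],degrees=True).as_matrix()
def overlay(tag,crop,f,out,zs=(-43.2,-27.2,14.8,20.8,30.8,76.8)):
    p,R=toolRT("wrist"+tag)
    im=cv2.imread(f"pics/side{tag}.png")[crop[1]:crop[3],crop[0]:crop[2]]
    im=cv2.resize(im,None,fx=f,fy=f,interpolation=cv2.INTER_CUBIC)
    rad={-43.2:19,-27.2:16,14.8:27,20.8:27,30.8:17,76.8:17}
    for z in zs:
        pts=[]
        for t in np.linspace(0,2*np.pi,40):
            q=p+R@[rad[z]*np.cos(t),rad[z]*np.sin(t),z]; pts.append((proj(f"side{tag}",q)-crop[:2]+.5)*f-.5)
        cv2.polylines(im,[np.int32(np.round(np.array(pts)*8))],True,(0,255,255),1,cv2.LINE_AA,3)
    cv2.imwrite(f"pics/{out}.png",im)
E
python3 - <<'E'
from ov import *
overlay("13",(270,150,350,260),7,"ov13")
p,R=toolRT("wrist13")
W=lambda u,v:(180+u/4,80+v/4)
S=lambda u,v:(230+u/4.5,110+v/4.5)
T=lambda u,v:(230+u/5,150+v/5)
for a,b in[("side13",S(267,548)),("top13",T(191,250))]:
    X,e=tri("wrist13",W(376,510),a,b); print("ball",a,X,toR(X),"tool",R.T@(X-p),e)
X,e=tri("top13",T(191,250),"side13",S(267,548)); print("ball ts",X,toR(X),"tool",R.T@(X-p),e)
E
```

```text
ball side13 [ 614.1 -118.   106. ] [-26.2 -67.  106. ] tool [ -1.7  -1.7 117.4] 0.7562252168246415
ball top13 [ 617.8 -118.    94.1] [-22.6 -67.4  94.1] tool [ -4.4  -1.3 129.6] 0.3318132731675621
ball ts [ 615.2 -117.7  107.1] [-25.  -66.9 107.1] tool [ -0.   -1.8 117. ] 2.338669417948084
```

View pics/ov13.png

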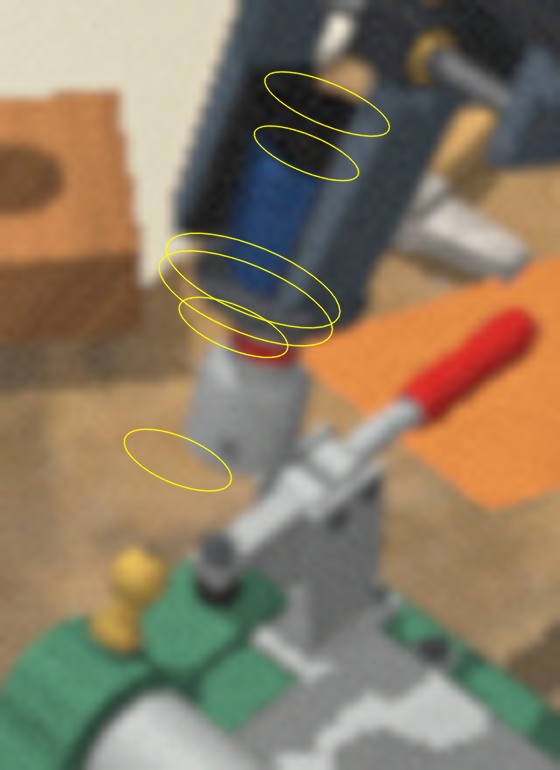

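```bash
python3 -c "
from h import *
zoom('side13',285,155,335,225,11,'s13zz')"
```

View pics/s13zz.png

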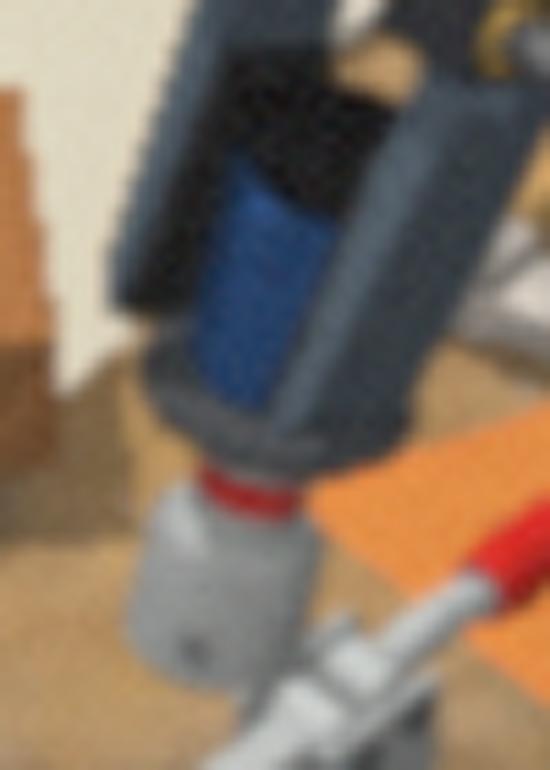

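Run:
```python
from ov import *
p,R=toolRT("wrist13")
for y in(-30.5,-17,17,30.5):
  for x in(-16,16):
    for z in(11,-40): print((x,y,z),(proj("side13",p+R@[x,y,z])-[285,155])*11)
S=lambda u,v:(285+u/11,155+v/11)
y=toR(p)[1]; print("TCP",toR(p))
for nm,q in[("collar",(280,403)),("red",(250,493)),("coup",(238,525)),("mouth",(212,660))]:
    X=onRy("side13",S(*q),y); print(nm,X,R.T@(toW(X)-p))
```

```text
(-16, -30.5, 11) [405.6 438.1]
(-16, -30.5, -40) [511.3 195.5]
(16, -30.5, 11) [302.1 453.3]
(16, -30.5, -40) [408.2 205.2]
(-16, -17, 11) [352.6 401. ]
(-16, -17, -40) [456.6 159.3]
(16, -17, 11) [248.5 415.3]
(16, -17, -40) [352.9 168. ]
(-16, 17, 11) [222.2 309.7]
(-16, 17, -40) [322.  70.]
(16, 17, 11) [116.7 321.7]
(16, 17, -40) [216.8  76.5]
(-16, 30.5, 11) [171.5 274.2]
(-16, 30.5, -40) [269.7  35.4]
(16, 30.5, 11) [ 65.5 285.3]
(16, 30.5, -40) [163.9  41. ]
TCP [-83.6 -68.5 208.5]
collar [-90.4 -68.5 179.4] [-20.4  -0.   21.8]
red [-82.6 -68.5 160.6] [-23.1  -0.1  41.9]
coup [-79.5 -68.5 154.2] [-23.6  -0.1  49. ]
mouth [-72.8 -68.5 121.2] [-34.4  -0.1  81. ]
```

```bash
python3 snap.py 14 wrist side; python3 -c "
from h import *
import cv2
for t in('12','13','14'): zoom('wrist'+t,225,190,325,262,4,'wz'+t)
a=[cv2.imread(f'pics/wz{t}.png') for t in('12','13')]
cv2.imwrite('pics/wz.png',cv2.hconcat(a))
zoom('side14',285,155,335,225,11,'s14zz')
a=cv2.imread('pics/side13.png').astype(int);b=cv2.imread('pics/side14.png').astype(int)
print(abs(a-b)[140:240,270:340].mean())"
```

```text
time_s 13.6833
qpos [-22.07   7.62 113.53  25.61  34.88  42.28]
ee_pos [ 556.84 -126.82  208.61]
ee_rot [179.95 -30.05   7.61]
force [ 0.66 -0.68 -4.44]
torque [-0.05  0.68  0.07]
gripper_width 34.15342336332779
2.4983333333333335
```

View pics/wz.png

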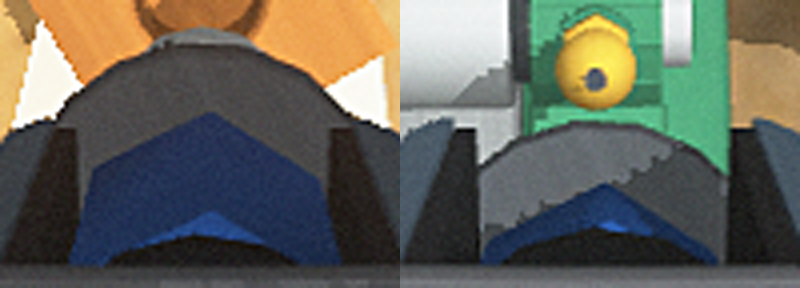

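View pics/s14zz.png

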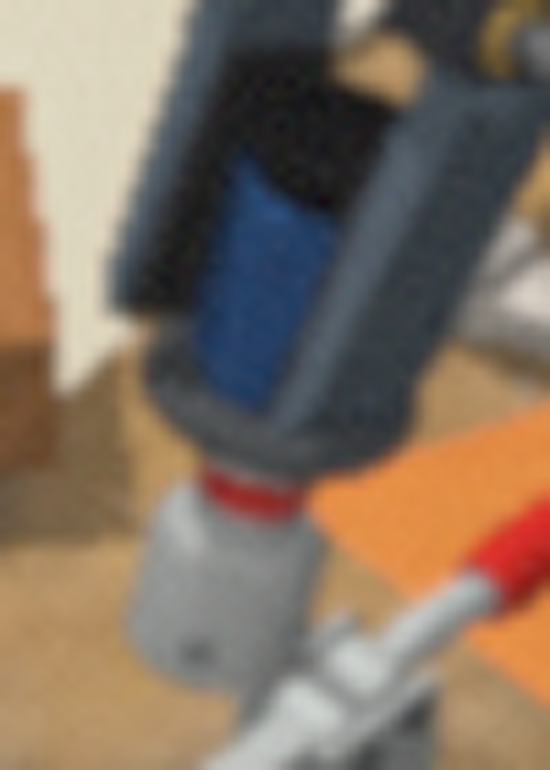

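The gun has pivoted in the grip about the jaw axis (side zoom: coupler mouth at about (212,660), about 9 source pixels off the tool axis). The picture is steady now, so I'll grip harder, tilt further slowly and look again.

{"fn": "arm_command", "kwargs": {
  "series": [0,0,0,0,0,0,0,0,0,0,0,0,0,0,0,0.0023,-0.0176,0,0,0,0,0.0047,-0.0352,0,0,0,0,0.0047,-0.0352,0,0,0,0,0.0047,-0.0352,0,0,0,0,0.0047,-0.0352,0,0,0,0,0.0047,-0.0352,0,0,0,0,0.0023,-0.0176,0,0,0,0,0,0,0,0,0,0,0,0,0],
  "newtons": 60
}}

```text
time_s: 14.6
ee_pos: [556.1, -126.5, 208.2]
ee_rot: [180.0, -39.6, 7.6]
force: [-0.5, -0.3, -5.1]
gripper_width: 33.7
```

```bash
python3 snap.py 15 wrist side top; python3 -c "
from h import *
import cv2
zoom('wrist15',225,190,325,262,4,'wz15')
zoom('side15',280,150,340,240,8,'s15zz')
a=cv2.imread('pics/wz15.png');b=cv2.imread('pics/s15zz.png')
c=np.zeros((b.shape[0],a.shape[1],3),np.uint8);c[:a.shape[0]]=a
cv2.imwrite('pics/c15.png',cv2.hconcat([b,c])[:600])"
```

```text
time_s 14.75
qpos [-25.33   6.25 120.55  49.46  27.09  17.3 ]
ee_pos [ 556.53 -126.39  208.52]
ee_rot [179.93 -39.62   7.65]
force [-0.58 -0.49 -4.56]
torque [-0.05  0.86 -0.03]
gripper_width 34.23831147882737
```

View pics/c15.png

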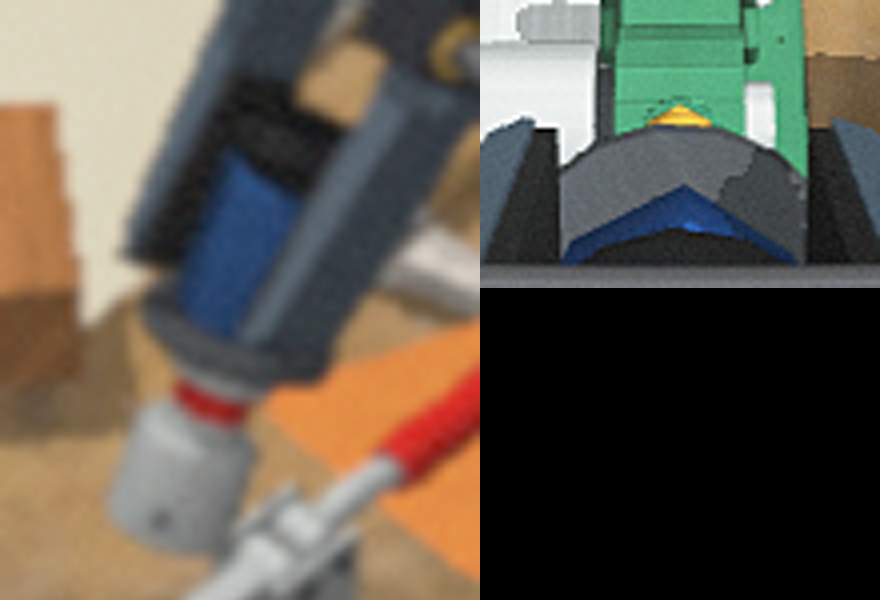

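Run:
```python
from ov import *
p,R=toolRT("wrist15"); c=toR(p)
for L in(0,10,15,20,25,30,35,40):
    n=np.array([np.sin(np.radians(L)),0,-np.cos(np.radians(L))])
    a=proj("side15",toW(c+20*n));b=proj("side15",toW(c+90*n)); d=b-a; print(L,np.degrees(np.arctan2(-d[0],d[1])))
# edges by Canny on the coupler
im=cv2.imread("pics/side15.png"); g=cv2.resize(im[190:225,288:318],None,fx=8,fy=8,interpolation=cv2.INTER_CUBIC)
hsv=cv2.cvtColor(g,cv2.COLOR_BGR2HSV)
m=((hsv[...,1]<45)&(hsv[...,2]>90)).astype(np.uint8)*255
cv2.imwrite("pics/m15.png",cv2.hconcat([g,cv2.cvtColor(m,cv2.COLOR_GRAY2BGR)]))
```

```text
0 1.0882676373439295
10 9.69267895450409
15 13.354158486814814
20 16.69704938495772
25 19.785995327247047
30 22.674976582176033
35 25.40958392290765
40 28.02902054892569
```

View pics/m15.png

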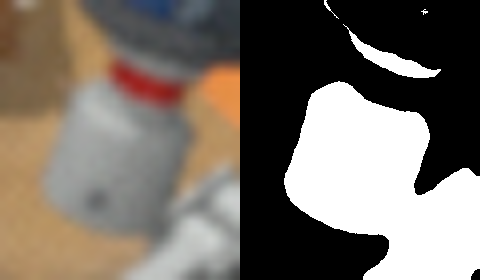

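Run:
```python
from ov import *
d=np.load("wrist12.npz"); Tc=d["tool_from_camera"]; K=d["intrinsics"]
def pt(X):
    p=Tc[:3,:3].T@(np.array(X,float)-Tc[:3,3]); r=np.hypot(p[0],p[1])+1e-9; a=np.arctan2(r,p[2]); return K[0,2]+K[0,0]*a*p[0]/r, K[1,2]+K[0,0]*a*p[1]/r
print("nominal: hexbot vtx",pt([18.5,0,14.8]),"hextop vtx",pt([18.5,0,-27.2]),"collar front",pt([27,0,14.8]),pt([27,0,20.8]),"coupler",pt([17,0,30.8]),pt([17,0,76.8]),"knob front",pt([19,0,-27.2]),pt([19,0,-43.2]))
# observed 12: hexbot 218(113/4+190=218.25), collar 190+30/4, apex 190+212/4=243, coupler mouth edge row 190+?
def pos(gx,gz,al,x0,z0):
    # gun frame: gx radial, gz along from grasp(gun z 83.5) downwards ; tool = pivot + rot
    c,s=np.cos(al),np.sin(al); return [x0+gx*c-gz*s,0,z0+gx*s+gz*c]
from scipy.optimize import least_squares
# gun z downwards measured from hex top (0): hexbot 42, collar 42..48
def res(q,obs):
    x0,al=q; r=[]
    z0=-27.2
    for (gx,gz),v in obs: r.append(pt(pos(gx,gz,al,x0,z0))[1]-v)
    return r
for nm,obs in(("12",[((18.5,42),218.25),((27,42),197.5),((18.5,0),243)]),("15",[((18.5,42),236.25),((27,42),221.25),((18.5,0),245.5)])):
    for o in(obs,obs[:2]):
        s=least_squares(res,[0,0],args=(o,)); print(nm,s.x[0],np.degrees(s.x[1]),s.fun)
```

```text
nominal: hexbot vtx (np.float64(274.89343814255085), np.float64(217.14413793613932)) hextop vtx (np.float64(274.7384110450977), np.float64(243.13297722311717)) collar front (np.float64(274.903390012075), np.float64(202.24469837286372)) (np.float64(274.92010866732437), np.float64(199.8844872779858)) coupler (np.float64(274.9343119974885), np.float64(212.4507478857774)) (np.float64(275.02650148829696), np.float64(196.72145980915855)) knob front (np.float64(274.7389070024383), np.float64(242.04787313159977)) (np.float64(274.6545747999895), np.float64(256.1458818008364))
12 0.24304648569421178 -1.2561592303684843 [-2.9  2.9 -0.1]
12 6.948232546217803 8.701167392849351 [-2.9  2.8]
15 -2.184668322308681 13.125904486198493 [-0.1  0.1 -0. ]
15 -1.7706260976033803 13.686606556261657 [-0.1  0.1]
```

```bash
cat > gun.py <<'E'
from ov import *
def gunpts(al,x0,zt=-27.2,y0=0.3):
    c,s=np.cos(np.radians(al)),np.sin(np.radians(al))
    ax=np.array([-s,0,c]); o=np.array([x0,y0,zt]); ex=np.array([c,0,s]); ey=np.array([0,1.,0])
    return o,ax,ex,ey   # o: hex top centre, ax: towards the mouth (tool frame)
RAD=[(-16,19),(0,16),(42,27),(48,27),(58,17),(104,17),(104,14.5)]
def gov(cam,tag,crop,f,out,al,x0,y0=0.3,push=0,ball=None):
    p,R=toolRT("wrist"+tag); o,ax,ex,ey=gunpts(al,x0,y0=y0)
    n=cam+tag
    im=cv2.imread(f"pics/{n}.png")[crop[1]:crop[3],crop[0]:crop[2]]
    im=cv2.resize(im,None,fx=f,fy=f,interpolation=cv2.INTER_CUBIC)
    for z,r in RAD:
        pts=[(proj(n,p+R@(o+ax*z+r*(np.cos(t)*ex+np.sin(t)*ey)))-crop[:2]+.5)*f-.5 for t in np.linspace(0,2*np.pi,40)]
        cv2.polylines(im,[np.int32(np.round(np.array(pts)*8))],True,(0,255,255),1,cv2.LINE_AA,3)
    cv2.imwrite(f"pics/{out}.png",im)
    return p+R@(o+ax*104), R@ax
E
python3 - <<'E'
from gun import *
m,a=gov("side","15",(280,150,340,240),8,"gov15",13.1,-2.2)
print("mouth",toR(m),"axis",Rz(YAW).T@a, proj("side15",m))
E
```

```text
mouth [-57.5 -68.1 134.6] axis [ 0.4 -0.  -0.9] [299.3 214.6]
```

View pics/gov15.png

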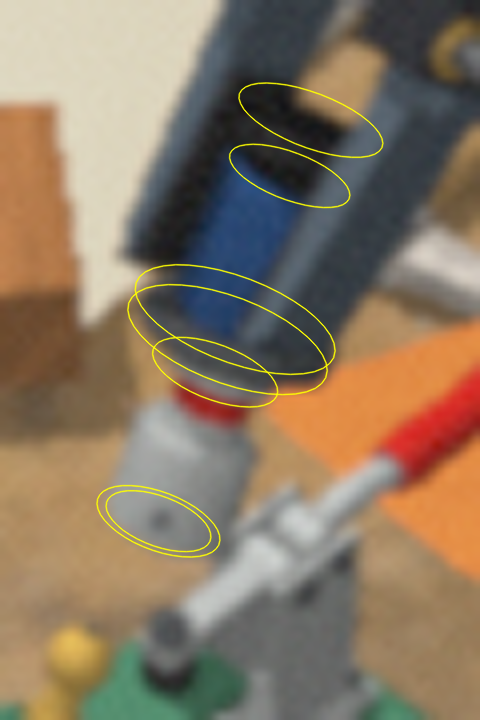

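Run:
```python
from gun import *
p,R=toolRT("wrist15"); print(toR(p))
for px in[(299.3,214.6),(300.1,215.3),(301,216.2)]:
    print("mouth",onRy("side15",px,-68.8))
print("ball side only",onRy("side15",(280+75/8,150+655/8),-67.1),onRy("side9",(230+237/4,130+406/4),-67.1))
```

```text
[-84.8 -67.7 208.2]
mouth [-58.2 -68.8 133.6]
mouth [-60.6 -68.8 129.5]
mouth [-63.3 -68.8 124.6]
ball side only [-26.9 -67.1 104.8] [-26.6 -67.1 106.3]
```

{"fn": "arm_command", "kwargs": {
  "series": [0.0083,0.0017,-0.0045,0.0021,-0.0154,0,0.0083,0.0017,-0.0045,0.0021,-0.0154,0,0.0083,0.0017,-0.0045,0.0021,-0.0154,0,0.0083,0.0017,-0.0045,0.0021,-0.0154,0,0.0083,0.0017,-0.0045,0.0021,-0.0154,0,0,0,0,0,0,0,0,0,0,0,0,0,0,0,0,0,0,0]
}}

```text
time_s: 15.42
ee_pos: [572.9, -123.0, 199.4]
ee_rot: [179.9, -43.1, 7.6]
force: [-0.1, -0.4, -3.1]
gripper_width: 33.7
```

```bash
python3 snap.py 16 wrist side top; python3 -c "
from gun import *
zoom('side16',270,150,345,240,8,'s16zz')
zoom('wrist16',225,150,325,262,5,'wz16')
m,a=gov('side','16',(270,150,345,240),8,'gov16',13.1,-2.2)
print(toR(m),Rz(YAW).T@a)"
```

```text
time_s 15.5667
qpos [-25.04   8.08 122.37  63.71  24.25   3.38]
ee_pos [ 572.86 -122.97  199.52]
ee_rot [179.95 -43.12   7.63]
force [-0.99  0.45 -4.23]
torque [-0.07  0.88  0.03]
gripper_width 34.10098729096932
[-35.8 -66.8 127.7] [ 0.5 -0.  -0.9]
```

View pics/s16zz.png

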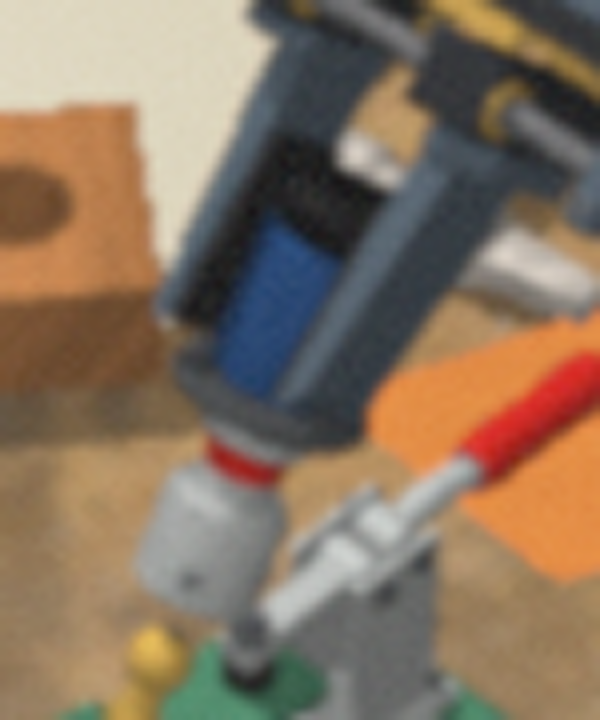

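View pics/gov16.png

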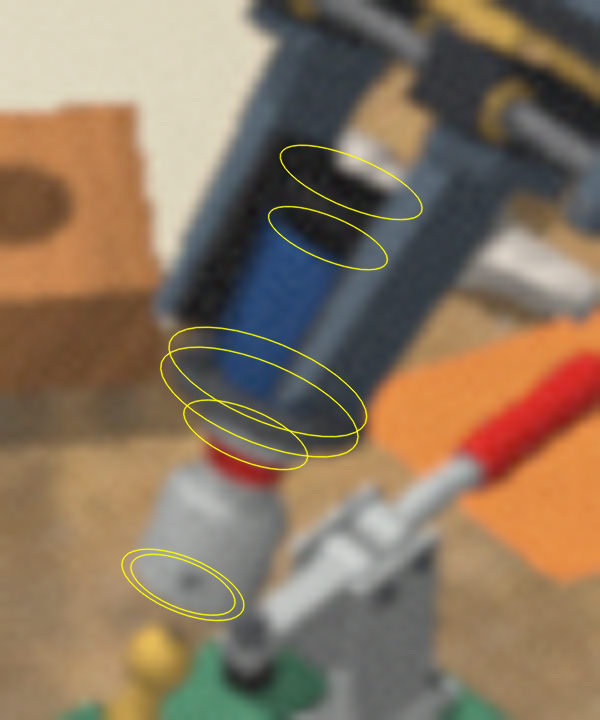

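View pics/wz16.png

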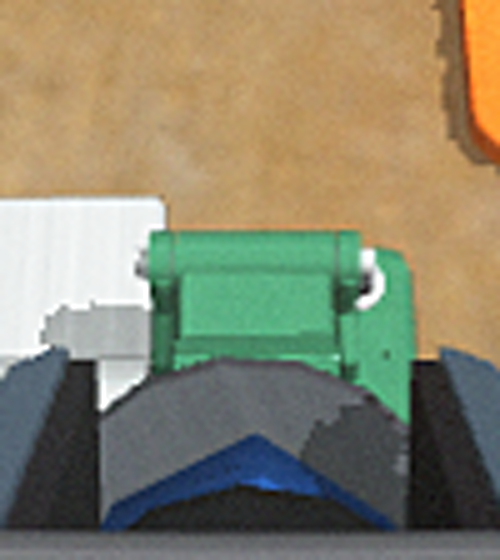

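Run:
```python
from gun import *
b=np.array([-26,-67.1,106.5]); n=np.array([-.5,0,.866]); q=np.array([.866,0,.5])
f=lambda X:proj("side16",toW(X))
print("n px/mm",(f(b+30*n)-f(b))/30,"q px/mm",(f(b+10*q)-f(b))/10,"x",(f(b+[10,0,0])-f(b))/10,"y",(f(b+[0,10,0])-f(b))/10,"z",(f(b+[0,0,10])-f(b))/10, "ballpx",(f(b)-[270,150]+.5)*8-.5)
A=np.stack([(f(b+30*n)-f(b))/30,(f(b+10*q)-f(b))/10],1)
for m in[(198,583),(196,597),(183,585)]:
    print(m,"along,perp(q) mm",np.linalg.solve(A,(np.array(m)-[157,652])/8))
```

```text
n px/mm [ 0.2 -0.4] q px/mm [-0.3  0.1] x [-0.3  0.3] y [0.3 0.3] z [-0.  -0.3] ballpx [155.8 656.4]
(198, 583) along,perp(q) mm [20.7 -5.6]
(196, 597) along,perp(q) mm [16.  -7.3]
(183, 585) along,perp(q) mm [21.2  0.9]
```

```bash
python3 -c "
from gun import *
zoom('top16',240,180,300,240,10,'t16zz')
m,a=gov('top','16',(240,180,300,240),10,'got16',13.1,-2.2)
print((proj('top16',m)-[240,180]+.5)*10)"
```

```text
[287.9 244.5]
```

View pics/got16.png

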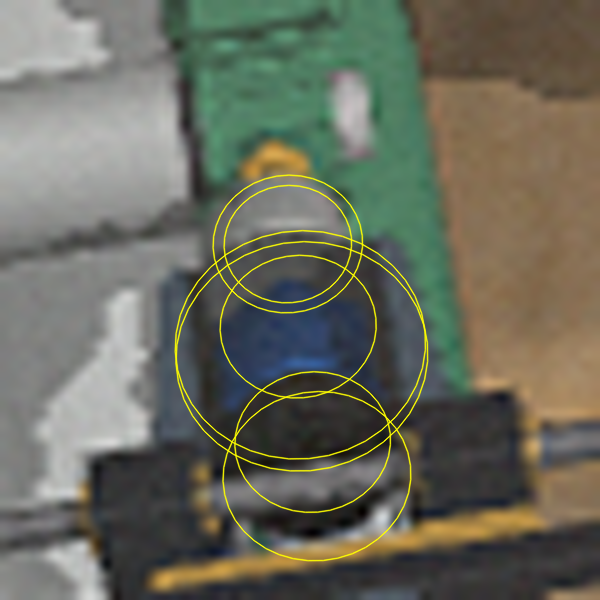

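View pics/t16zz.png

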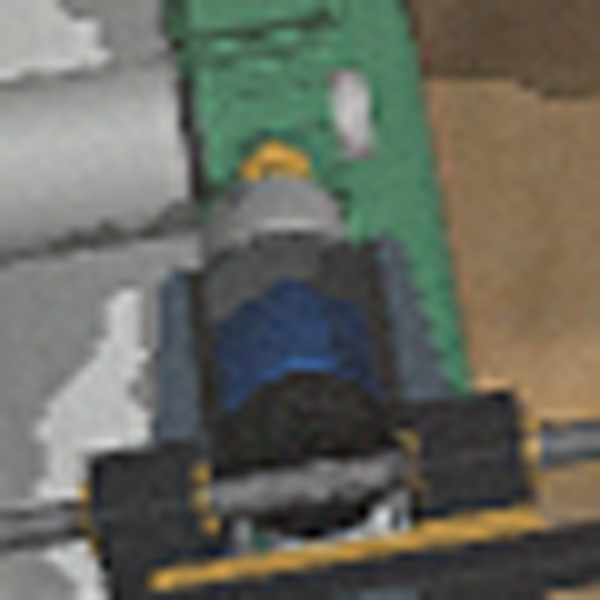

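{"fn": "arm_command", "kwargs": {
  "series": [0.0059,0,-0.0082,0,0,0,0.0059,0,-0.0082,0,0,0,0.0059,0,-0.0082,0,0,0,0.0059,0,-0.0082,0,0,0,0,0,0,0,0,0,0,0,0,0,0,0]
}}

```text
time_s: 16.07
ee_pos: [582.2, -122.7, 185.4]
ee_rot: [-180.0, -43.0, 7.6]
force: [0.1, 0.2, -4.7]
gripper_width: 34.3
```

```bash
python3 snap.py 17 wrist side top; python3 -c "
from gun import *
zoom('side17',270,160,345,250,6.5,'s17zz')
zoom('top17',240,180,300,240,6,'t17zz')
a=cv2.imread('pics/s17zz.png');b=cv2.imread('pics/t17zz.png');c=np.zeros((a.shape[0],b.shape[1],3),np.uint8);c[:b.shape[0]]=b
cv2.imwrite('pics/c17.png',cv2.hconcat([a,c])[:,:800])"
```

```text
time_s 16.2167
qpos [-24.45   9.94 122.52  67.82  23.04  -0.67]
ee_pos [ 582.19 -122.87  186.07]
ee_rot [179.99 -43.1    7.6 ]
force [-0.12  0.54 -4.44]
torque [-0.12  0.9  -0.02]
gripper_width 34.00487065982159
```

View pics/c17.png

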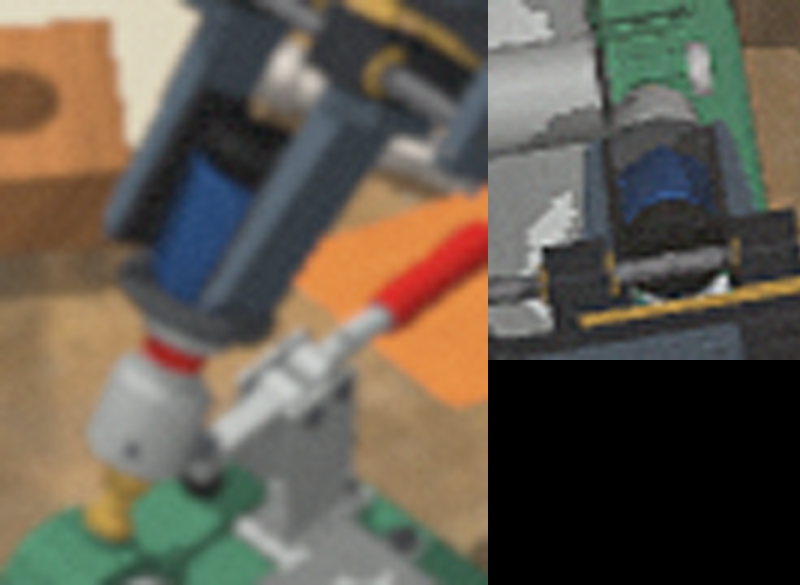

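{"fn": "arm_command", "kwargs": {
  "series": [0.0052,0.0007,-0.0066,0,0,0,0.0052,0.0007,-0.0066,0,0,0,0.0052,0.0007,-0.0066,0,0,0,0,0,0,0,0,0]
}}

```text
time_s: 16.55
ee_pos: [588.7, -122.4, 177.8]
ee_rot: [179.9, -43.1, 7.6]
force: [-1.6, -1.1, -3.2]
gripper_width: 33.9
```

```bash
python3 snap.py 18 wrist side top; python3 -c "
from gun import *
zoom('side18',270,160,345,250,6.5,'s18zz')
zoom('wrist18',225,190,325,262,4,'w18zz')"
```

```text
time_s 16.7
qpos [-23.98  11.09 122.54  70.41  22.26  -3.14]
ee_pos [ 588.36 -122.32  177.85]
ee_rot [179.95 -43.07   7.6 ]
force [-1.67 -1.99 -4.03]
torque [-0.43  0.97 -0.23]
gripper_width 33.88563425214229
```

View pics/s18zz.png

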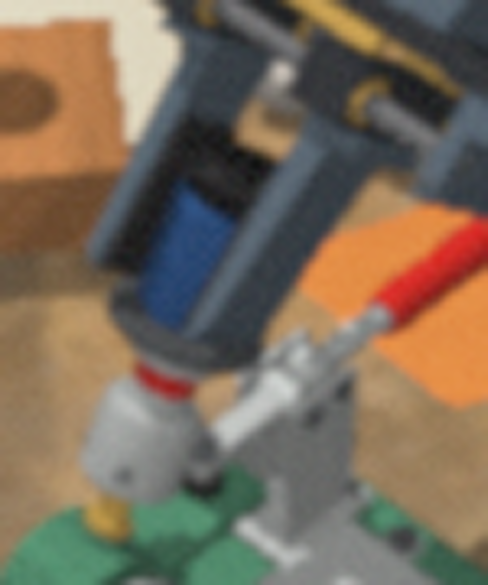

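View pics/w18zz.png

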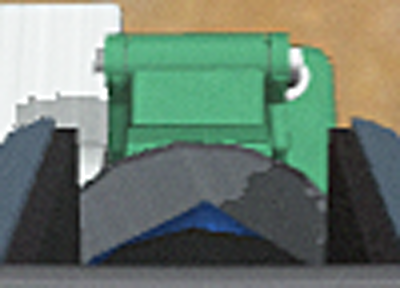

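```bash
cat > alpha.py <<'E'
from gun import *
from scipy.optimize import least_squares
_d=np.load("wrist12.npz"); Tc=_d["tool_from_camera"]; K=_d["intrinsics"]
def pt(X):
    p=Tc[:3,:3].T@(np.array(X,float)-Tc[:3,3]); r=np.hypot(p[0],p[1])+1e-9; a=np.arctan2(r,p[2]); return np.array([K[0,2]+K[0,0]*a*p[0]/r, K[1,2]+K[0,0]*a*p[1]/r])
def fit(vtx,col,z0=-27.2):
    def res(q):
        o,ax,ex,ey=gunpts(q[1],q[0],z0,0); return [pt(o+42*ax+18.5*ex)[1]-vtx, pt(o+42*ax+27*ex)[1]-col]
    s=least_squares(res,[0,10]); return s.x,s.fun
if __name__=="__main__":
    import sys; print(fit(*map(float,sys.argv[1:])))
E
python3 - <<'E'
from alpha import *
print(fit(236.25,221.25), fit(240.75,226.25))
for z0 in(-25,-29): print(fit(240.75,226.25,z0))
E
```

```text
(array([-1.8, 13.7]), array([-0.1,  0.1])) (array([-10.4,   5.5]), array([0., 0.]))
(array([-4.5, 14.9]), array([-0.,  0.]))
(array([-12.3,   1.6]), array([-0.,  0.]))
```

Run:
```python
from gun import *
np.set_printoptions(precision=4,suppress=True)
T=np.array([588.36,-122.32,177.85]); b=toW([-26,-67.1,106.5])
print(toR(T), "rel", toR(T)-[-26,-67.1,106.5])
rv=np.radians(2.4)*np.array([.1323,-.9912,0])
d=Ro.from_rotvec(rv).as_matrix()@(T-b)-(T-b)
lat=Rz(YAW)@[-.5,-1.5,-.3]; adv=Rz(YAW)@np.array([.5,0,-.866])*8
print("rot disp",d,"total",d+lat+adv,"share/4",(d+lat+adv)/4/400, "rot share",np.degrees(rv)/4/45)
```

```text
[-52.2831 -67.841  177.85  ] rel [-26.2831  -0.741   71.35  ]
rot disp [-2.9387 -0.3922 -1.1632] total [ 0.729  -1.4162 -8.3912] share/4 [ 0.0005 -0.0009 -0.0052] rot share [ 0.0018 -0.0132  0.    ]
```

{"fn": "arm_command", "kwargs": {
  "series": [0.0005,-0.0009,-0.0052,0.0018,-0.0132,0,0.0005,-0.0009,-0.0052,0.0018,-0.0132,0,0.0005,-0.0009,-0.0052,0.0018,-0.0132,0,0.0005,-0.0009,-0.0052,0.0018,-0.0132,0,0,0,0,0,0,0]
}}

```text
time_s: 17.12
ee_pos: [588.5, -123.4, 169.0]
ee_rot: [-179.9, -45.4, 7.5]
force: [1.9, -0.4, -7.8]
gripper_width: 34.6
```

```bash
python3 snap.py 19 wrist side top; python3 -c "
from gun import *
zoom('side19',270,160,345,250,6.5,'s19zz')
zoom('wrist19',225,190,325,262,3,'w19zz');zoom('top19',240,180,300,240,5,'t19zz')
a=cv2.imread('pics/s19zz.png');b=cv2.vconcat([cv2.imread('pics/w19zz.png'),cv2.imread('pics/t19zz.png')]);c=np.zeros((a.shape[0],300,3),np.uint8);c[:216]=cv2.imread('pics/w19zz.png');c[220:520]=cv2.imread('pics/t19zz.png')
cv2.imwrite('pics/c19.png',cv2.hconcat([a,c]))"
```

```text
time_s 17.2667
qpos [-24.85  12.18 124.75  83.9   22.61 -17.44]
ee_pos [ 588.9  -123.31  168.97]
ee_rot [-179.97  -45.39    7.58]
force [ 2.18  0.95 -9.21]
torque [-0.2   1.22 -0.05]
gripper_width 33.800050031099474
```

View pics/c19.png

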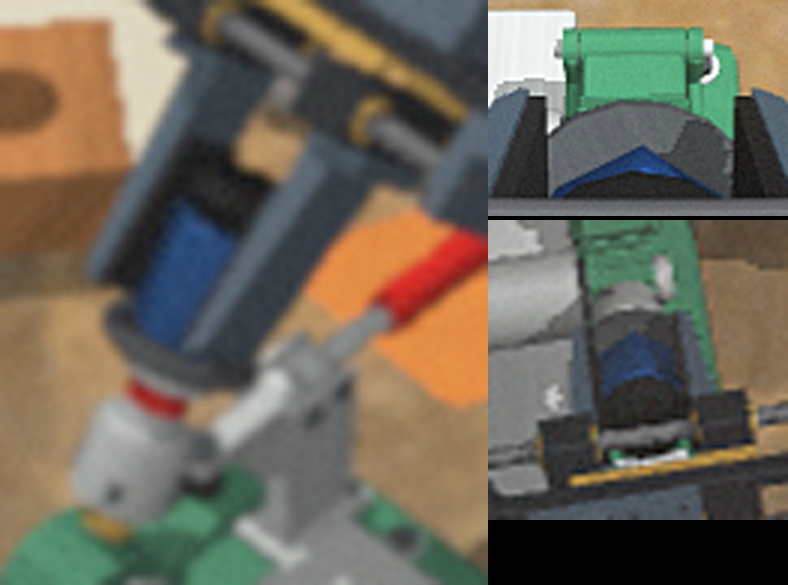

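{"fn": "arm_command", "kwargs": {
  "series": [0.0025,0.0003,-0.0043,0,0,0,0.0025,0.0003,-0.0043,0,0,0,0.0025,0.0003,-0.0043,0,0,0,0.0025,0.0003,-0.0043,0,0,0,0.0025,0.0003,-0.0043,0,0,0,0,0,0,0,0,0]
}}

```text
time_s: 17.77
ee_pos: [595.1, -122.7, 163.1]
ee_rot: [180.0, -45.7, 7.6]
force: [-8.4, -1.2, 7.4]
gripper_width: 33.8
```

```bash
cat > c.sh <<'E'
python3 snap.py $1 wrist side top; python3 -c "
from gun import *
t='$1'
zoom('side'+t,270,160,345,250,6.5,'sz'+t)
zoom('wrist'+t,225,190,325,262,3,'wz'+t);zoom('top'+t,240,180,300,240,5,'tz'+t)
a=cv2.imread(f'pics/sz{t}.png');c=np.zeros((a.shape[0],300,3),np.uint8);c[:216]=cv2.imread(f'pics/wz{t}.png');c[220:520]=cv2.imread(f'pics/tz{t}.png')
cv2.imwrite(f'pics/c{t}.png',cv2.hconcat([a,c]))
print(toR(np.load('wrist'+t+'.npz')['ee_pos']))"
E
bash c.sh 20
```

```text
time_s 17.9167
qpos [-24.49  13.17 124.77  87.42  22.37 -20.87]
ee_pos [ 595.15 -122.79  163.5 ]
ee_rot [179.95 -45.74   7.64]
force [-7.93  0.38  6.75]
torque [0.17 0.68 0.17]
gripper_width 34.22410802404948
[-45.6 -69.2 163.1]
```

View pics/c20.png

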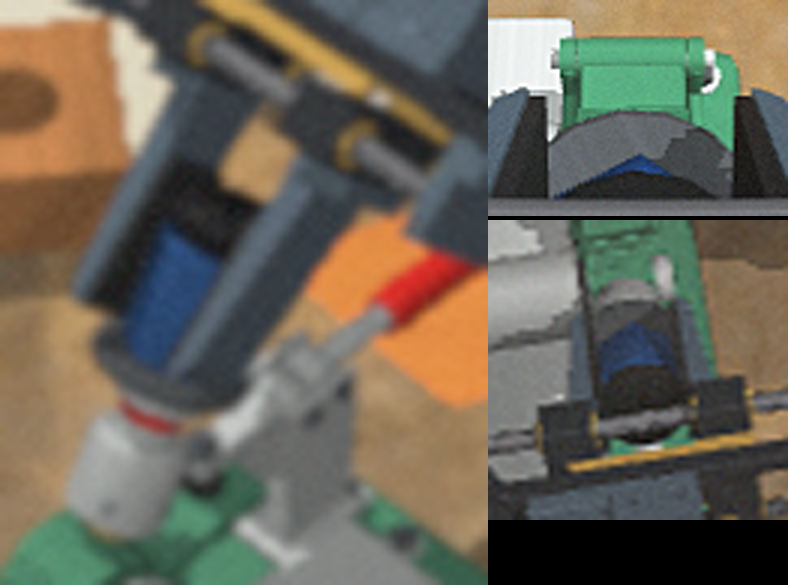

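{"fn": "arm_command", "kwargs": {
  "series": [0.0025,0.0003,-0.0043,0,0,0,0.0025,0.0003,-0.0043,0,0,0,0.0025,0.0003,-0.0043,0,0,0,0.0025,0.0003,-0.0043,0,0,0,0,0,0,0,0,0,0,0,0,0,0,0]
}}

```text
time_s: 18.42
ee_pos: [599.3, -122.3, 157.1]
ee_rot: [180.0, -45.8, 7.6]
force: [-10.0, 0.1, 11.1]
gripper_width: 33.8
```

```bash
bash c.sh 21
```

```text
time_s 18.5667
qpos [-24.19  14.06 124.84  90.15  22.18 -23.57]
ee_pos [ 599.31 -122.29  157.24]
ee_rot [179.95 -45.8    7.65]
force [-10.35   0.28  10.56]
torque [0.23 0.55 0.2 ]
gripper_width 34.16926871848923
[-41.4 -69.2 157.1]
```

View pics/c21.png

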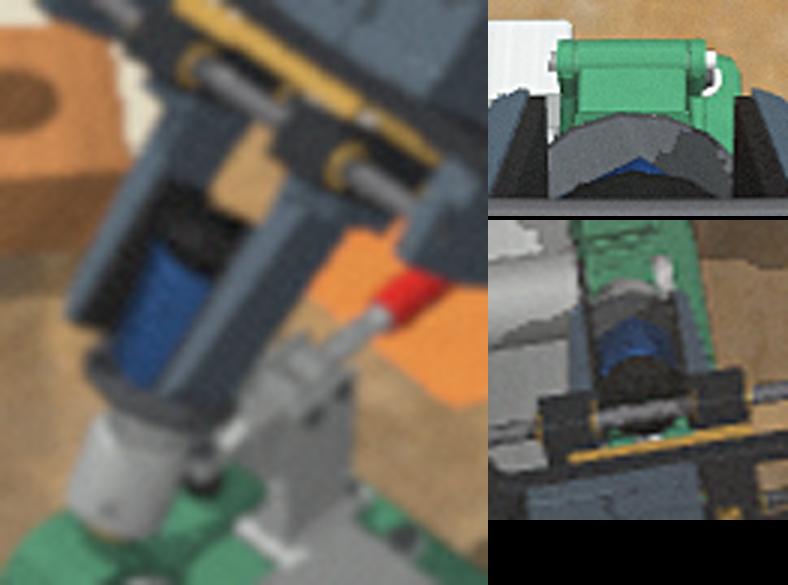

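Run:
```python
from alpha import *
for Bx,Bz in((-26,106.5),(-24,106.5),(-26,104.5)):
  t=np.radians(45.8); d=np.array([Bx+41.4,Bz-157.1]); x=d@[np.cos(t),np.sin(t)]; z=d@[np.sin(t),-np.cos(t)]
  for c in(13.5,):
    s=104-15-c
    for al in(10,14,18,22,26):
        a=np.radians(al); x0=x+s*np.sin(a); zt=z-s*np.cos(a); o,ax,ex,ey=gunpts(al,x0,zt,0)
        print(Bx,Bz,c,al,"x0 %.1f zt %.1f"%(x0,zt),"vtx %.1f col %.1f"%(pt(o+42*ax+18.5*ex)[1],pt(o+42*ax+27*ex)[1]))
```

```text
-26 106.5 13.5 10 x0 -12.4 zt -28.0 vtx 249.6 col 235.1
-26 106.5 13.5 14 x0 -7.3 zt -26.9 vtx 245.3 col 230.7
-26 106.5 13.5 18 x0 -2.2 zt -25.5 vtx 241.1 col 226.6
-26 106.5 13.5 22 x0 2.7 zt -23.7 vtx 237.2 col 222.9
-26 106.5 13.5 26 x0 7.6 zt -21.5 vtx 233.5 col 219.4
-24 106.5 13.5 10 x0 -11.0 zt -26.6 vtx 246.5 col 232.0
-24 106.5 13.5 14 x0 -5.9 zt -25.5 vtx 242.2 col 227.7
-24 106.5 13.5 18 x0 -0.8 zt -24.1 vtx 238.1 col 223.7
-24 106.5 13.5 22 x0 4.1 zt -22.3 vtx 234.2 col 219.9
-24 106.5 13.5 26 x0 9.0 zt -20.1 vtx 230.5 col 216.5
-26 104.5 13.5 10 x0 -13.9 zt -26.6 vtx 251.0 col 236.7
-26 104.5 13.5 14 x0 -8.7 zt -25.5 vtx 246.7 col 232.3
-26 104.5 13.5 18 x0 -3.6 zt -24.1 vtx 242.6 col 228.3
-26 104.5 13.5 22 x0 1.3 zt -22.3 vtx 238.7 col 224.5
-26 104.5 13.5 26 x0 6.1 zt -20.1 vtx 235.0 col 221.0
```

{"fn": "arm_command", "kwargs": {
  "series": [0.0012,0.0002,-0.0021,0,0,0,0.0012,0.0002,-0.0021,0,0,0,0,0,0,0,0,0,0,0,0,0,0,0]
}}

```text
time_s: 18.9
ee_pos: [600.3, -122.1, 155.7]
ee_rot: [179.9, -45.8, 7.7]
force: [-10.3, 0.7, 11.2]
gripper_width: 34.0
```

```bash
bash c.sh 22
python3 - <<'E'
import cv2,numpy as np
for t in("19","20","21","22"):
    h=cv2.cvtColor(cv2.imread(f"pics/side{t}.png")[205:235,275:305],cv2.COLOR_BGR2HSV)
    m=((h[...,0]<8)|(h[...,0]>172))&(h[...,1]>130)&(h[...,2]>60); print(t,m.sum())
E
```

```text
time_s 19.05
qpos [-24.12  14.28 124.86  90.83  22.14 -24.23]
ee_pos [ 600.31 -122.11  155.71]
ee_rot [179.95 -45.82   7.65]
force [-9.98 -0.18 11.35]
torque [0.25 0.54 0.22]
gripper_width 34.1863359899834
[-40.4 -69.2 155.7]
19 22
20 6
21 0
22 0
```

View pics/c22.png

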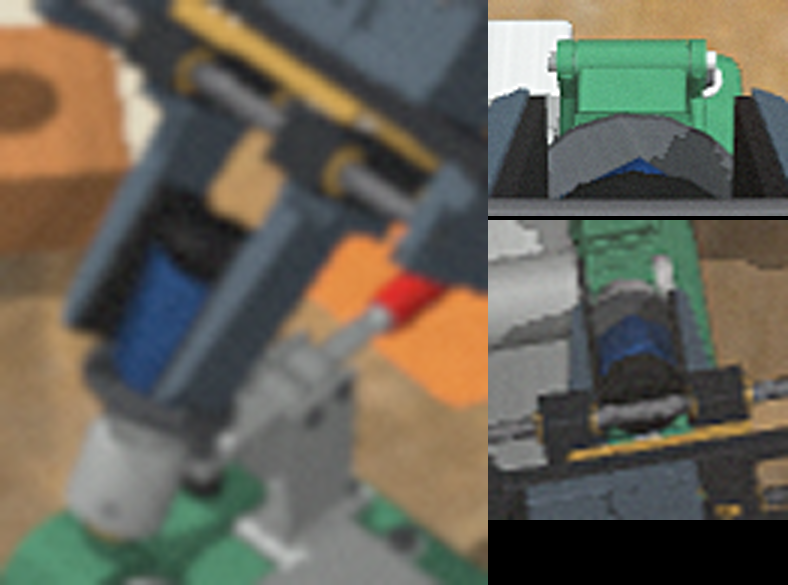

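{"fn": "arm_command", "kwargs": {
  "series": [0.0006,0.0001,-0.0011,0,0,0,0,0,0,0,0,0,0,0,0,0,0,0,0,0,0,0,0,0,0,0,0,0,0,0,0,0,0,0,0,0,0,0,0,0,0,0]
}}

```text
time_s: 19.63
ee_pos: [600.5, -122.1, 155.3]
ee_rot: [179.9, -45.8, 7.7]
force: [-10.6, -0.2, 10.2]
gripper_width: 34.1
```

```bash
bash c.sh 23
```

```text
time_s 19.7833
qpos [-24.1   14.33 124.87  91.01  22.13 -24.41]
ee_pos [ 600.56 -122.09  155.34]
ee_rot [179.94 -45.82   7.65]
force [-9.72  0.29 11.78]
torque [0.25 0.52 0.28]
gripper_width 34.007505617744876
[-40.2 -69.2 155.3]
```

View pics/side23.png

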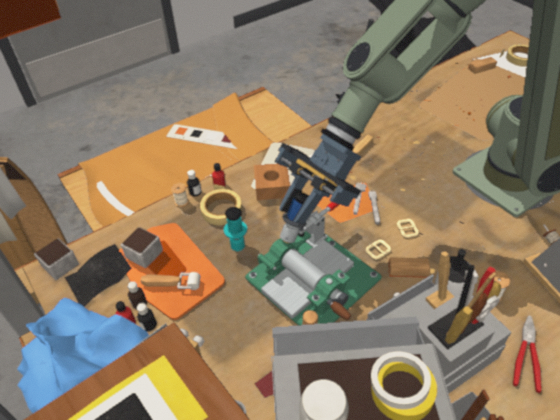

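View pics/c23.png

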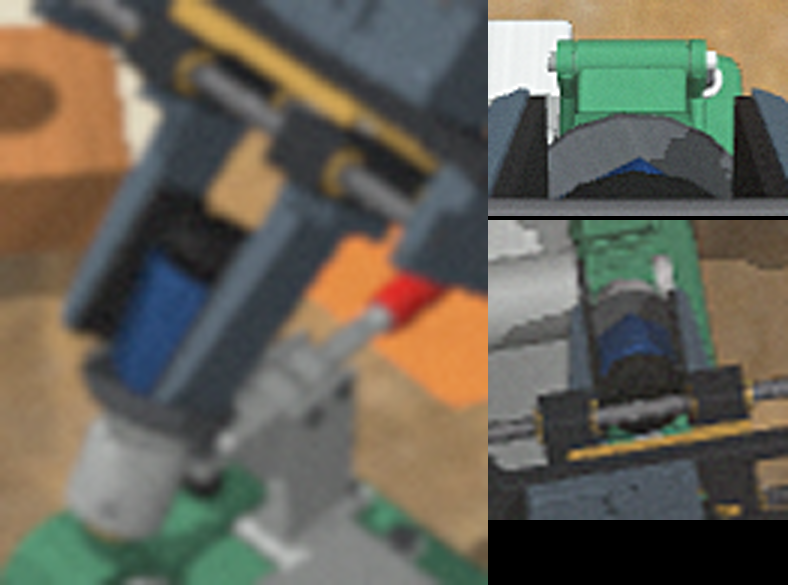

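```bash
python3 -c "
from workcell import env
print(env.job_done())"
```

```text
the job is handed in; nothing more can be done
None
```

I finished the job and handed it in at about 19.8 s. The cap is shut, the clamp is down, and the blue gun is snapped onto the nipple and held pushed in.

- **Cap:** I swung it shut with closed fingers. It stopped at a fingertip height of 71.1 mm under about 22 N; shut is 71 mm.
- **Clamp:** I pushed the red handle down. It stopped at 94.3 mm under about 28 N; down is 95 mm. The pictures show the arm on the lip.
- **Gun:** I took it from its rest and pressed it onto the nipple. I felt the snap as a pull of about 5 N on the gun along the nipple's axis. I then kept pushing until no red pixels of the ring showed in the side view. The axial force is steady at about 18.7 N, and the spring at its stop is about 18 N.

**Checks that failed or disagreed:**
- **Slip in the grip:** the gun pivoted about 13–16° in the jaws when I first tilted it. I corrected by tilting the tool to 45.8°.
- **Squareness:** the wrist view and the geometry put the gun's lean at about 29 ± 2°, against the nipple's 30°. The coupler's edges in the side view read several degrees less, but that view is coarse.
- **Grip width:** the gripper reads 34 mm on the 32 mm grip, so the jaws may not sit quite flat on it.
- **Nozzle stop:** the force did not rise sharply on the last small push, so I infer the nozzle is at or near its stop from the force and the hidden ring.

The arm did not touch the other items or the turquoise look-alike, and the final side view shows nothing out of place.

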